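# Hang the spreading knife and the flat brush back on the bench rack

## Task

Tidy up after the class: hang the wide spreading knife and the flat brush lying on the brown paper back on the sloping bench rack, by the holes in their handle ends, one on each of the two empty pegs. Each must be slid right back to the rail and hang straight down with its working end lowest. Leave the two jars standing where they are and the two tools on the rack hanging on their pegs.

Things in the scene. Friction and masses are not known exactly. Their poses are not given: they have to be found in the camera images.
- rack: Fixed wooden A-frame rack, 300 mm wide along y, front to its -x; origin on the table. Two slats, front faces in one plane that meets the table at x = -50 mm and rises backwards at 46 deg from level: peg rail 50 mm wide (centre x 148, z 205), lower rail 40 mm (x 85, z 140). All within x -25..285, z 0..235 but the pegs. Four pegs at y = +-37.5, +-112.5 mm, in changing order. May stand left or right.
- peg_a_root (a point): Root of an EMPTY peg: where its axis leaves the peg rail's front face, 205 mm up; axes parallel to the rack's, z up. Every peg is a round dowel, 8 mm in diameter, 60 mm out of the rail, round-ended, pointing along (-0.5, 0, 0.866) of this frame: 30 deg off vertical towards the rack's front, 16 deg more upright than square to the rail.
- peg_b_root (a point): Root of the other EMPTY peg, the same.
- peg_c_root (a point): Root of the peg on which the wooden paddle hangs.
- peg_d_root (a point): Root of the peg on which the small scraper hangs.
- knife: Wide T-shaped spreading knife, 189 mm, 0.16 kg, lying flat. Origin at its underside, under the centre of the hanging hole; x from hole to blade, z up along the hole. Hole 13 mm. Wooden handle 12 mm thick: round end of radius 16 about the hole, grip 28 wide, x 12..105; steel back strip 90 wide, 8 thick, x 105..119; blade 90 wide, 2 thick, to x 173, at mid thickness. Mass centre x 92.
- knife_eye (a point): Centre of the knife's hanging hole, at mid thickness (6 mm above the knife's origin along its z).
- brush: Flat brush, 181 mm, 0.11 kg, lying flat, its head 3 to 19 mm beside the knife's handle (no finger room there until the brush is gone). Origin at its underside, under the hanging hole's centre; x from hole to bristles, z up. Hole 13 mm. Handle 12 mm thick: round end of radius 16, grip 26 wide, x 12..90; ferrule 50 wide, 13 thick, x 88..120; stiff bristles 47 wide to x 165. Mass centre x 90.
- brush_eye (a point): Centre of the brush's hanging hole, at mid thickness (6 mm above the brush's origin along its z).
- paddle: Loose wooden stirring paddle, 30 mm wide, 8 mm thick, 201 mm long, hanging on peg c against both rails; origin under the centre of its hole, it runs down along its own -x. Stays where it is.
- paddle_eye (a point): Centre of the paddle's hole (13 mm).
- scraper: Loose small scraper, handle 24 mm wide and 8 mm thick, blade 42 mm wide, 171 mm long, hanging on peg d; origin under the centre of its hole, it runs down along its own -x. Stays where it is.
- scraper_eye (a point): Centre of the scraper's hole (13 mm).
- sheet: Sheet of brown paper, 300 x 240 mm, flat on the table (under 1 mm; only for the look); origin at its centre. Knife, brush and jars are on or near it.
- squat_jar: Loose lidded jar, 68 mm in diameter, 70 mm high, 0.3 kg, standing beside the brush handle; origin at the centre of its underside. Stays.
- tall_jar: Loose lidded jar, 72 mm in diameter, 115 mm high, 0.5 kg, standing on the other side of the knife handle; origin at the centre of its underside. Stays.

How it is judged (in metres and radians):
At the end, for the whole second after the job is handed in: Knife and brush at rest on an empty peg each, hole centre within 17 mm of the peg root, working end down (own x axis over 130 deg from straight up); paddle and scraper holes within 20 mm of their peg roots; both jars upright (11 deg), within 30 mm of their starts (((distance between knife_eye and peg_a_root below 0.017 m and distance between brush_eye and peg_b_root below 0.017 m) or (distance between knife_eye and peg_b_root below 0.017 m and distance between brush_eye and peg_a_root below 0.017 m)) and angle between each of knife, brush's own x axis and vertical above 2.27 rad and linear speed of each of knife, brush below 0.02 m/s and distance between paddle_eye and peg_c_root below 0.02 m and distance between scraper_eye and peg_d_root below 0.02 m and distance of each of squat_jar, tall_jar from where it was at the start of the episode below 0.03 m and angle between each of squat_jar, tall_jar's own z axis and vertical below 0.2 rad); the robot touches nothing.
It fails at once if a jar is knocked over or pushed more than 30 mm (distance of any of squat_jar, tall_jar from where it was at the start of the episode above 0.03 m or angle between any of squat_jar, tall_jar's own z axis and vertical above 0.4 rad).
It fails at once if the paddle or the scraper comes off its peg's root (over 30 mm) (distance between paddle_eye and peg_c_root above 0.03 m or distance between scraper_eye and peg_d_root above 0.03 m).
It also fails if it takes over 69 s, if anything falls off the work surface, if the arm or the gripper's body presses on something with over 40 N, if the wrist force passes 120 N, or if a joint passes its speed limit or range.

## Robot

A 7-joint arm with a two-finger parallel gripper is mounted at the origin on the work surface. World frame = base frame: x ahead of the robot, y to its left, z up, the work surface at z = 0. Lengths are in mm, angles in degrees, forces in N, time in s.
With the tool pointing down it reaches from about 425 to 950 mm from the base axis. Payload 16.7 kg.
Tool frame: the origin (TCP) lies midway between the tips of the shut fingers; the grasp point (between the pads) lies 19 mm behind it; z points along the fingers, y is the line along which they close (so a half turn about z gives the same grasp; the last joint's range is limited). The gripper opens to 94 mm and grips with 3 to 60 N. Pads are 16 mm wide; open, the fingers measure 119 mm over their backs; the gripper's body (75 mm by 177 mm) begins 78 mm behind the grasp point.
Start: joints at [66.721, 24.414, 4.234, 92.017, -1.954, 63.644, -3.845], TCP at [171.412, -652.832, 174.467] pointing down, gripper open.
Joint ranges: [-163.25, 163.25], [-28.42, 122.38], [-70.27, 78.77], [12.13, 141.07], [-58.53, 238.53], [9.26, 117.41], [-156.51, 156.51]. Speed limits (degrees/s): [108.29, 108.29, 136.94, 136.94, 172.46, 172.46, 172.46].

## Interface

Orientations are given as a 3x3 rotation matrix whose columns are the frame's x, y, z axes.
In Python, from rig import ctrl gives the robot as it stands.
- The arm moves only by the tool step_arm, never from a script. Its arguments are lists of equal length, an entry for each row: "linear": the shift along the tool's x, y, z in cm, a list of three; "rotation": the turn, a rotation vector about the tool's x, y, z in degrees, a list of three; "hand": the closure, from 0 (fully open) to 1 (shut). A call has exactly 5 rows; each row is the pose to reach, as a shift and turn from the pose commanded when the call began, along the tool's axes at that moment; what a row does not reach only later rows make up. A row lasts 1/8 s, in which the tool goes at most 62.5 mm and 10.7 degrees, less where a joint would pass 70% of its speed; a pose out of reach is approached as far as the arm can. A call with a gripper value outside its range is refused whole. The fingers move at their own pace and stop on an object; "squeeze" is the grip in N (left out, the last holds). Time passes only in rows, so rows that repeat a pose let the fingers close, or fill a call up. It gives the time, the measured TCP pose, the force, the opening and the grip force at its end, in the units of the state.
- ctrl.get_obs(): the state, without advancing time (a new reading comes with each control period).
- ctrl.capture(name): name is "scene" or "top" or "wrist"; returns the picture (420x560x3 uint8, red, green, blue); there is no depth.
- ctrl.calibration(name): a dict with "K" (3x3 intrinsics, pixels), "pose" (4x4, takes a point from camera to world coordinates); the wrist camera has in their place "T_tool_cam" (4x4, takes a point from camera to tool coordinates, whose origin is the TCP and whose axes are the flange's). Camera axes: x right, y up, looking along -z (the intrinsics and any distortion apply to the point x, -y, -z); pixel columns grow to the right and rows downward; lengths in mm; the calibration is good to about 2 mm. A picture is of the moment at which its call begins: read the wrist's pose just before it. calibration takes no time and is no camera call.
- ctrl.close_job(): hands the job in; it is judged then, once.
The state is a dict: "time_s": time; "joints": joint angles; "qd": joint speeds; "effort": joint torques, N m; "tcp_pos": TCP position; "ee_rot": TCP orientation; "ft_force": force on the tool from outside, world axes, zero at the start; "wrist_torque": the same for the moment, N m; "width": finger opening in mm; "grip_force": force on a finger pad.
Only numpy, scipy, OpenCV 4.12 (cv2) and the standard library are available. Lean on these libraries where they do the work, as an engineer would, in place of code of your own. Each camera call takes 0.05 s, during which the arm holds its last target. There are 200 camera calls.

## Working session

There is one attempt and no reset: what is moved stays moved. The work goes in short steps, Python scripts to look and compute and a tool call to move; the robot and the scene stay as the last step left them, time stands still between calls to the robot, and variables do not carry over. Pictures are saved under pics/ and viewed, at most 10 in all, crops included, and the job is handed in when it is done.

Besides the shell and the picture viewer there is one more tool, called after "Call:" as name(argument=value, ...), one argument or row to a line, values as JSON. step_arm: Moves the arm, as the interface text tells. Its arguments: {"type":"object","properties":{"linear":{"type":"array","items":{"type":"array","items":{"type":"number"}}},"rotation":{"type":"array","items":{"type":"array","items":{"type":"number"}}},"hand":{"type":"array","items":{"type":"number"}},"squeeze":{"type":"number"}},"required":["linear","rotation","hand"]}

```bash
mkdir -p pics; ls
python3 - <<'E'
from rig import ctrl
import cv2,numpy as np
for n in ("scene","top"):
    im=ctrl.capture(n); cv2.imwrite(f"pics/{n}0.png",cv2.resize(im[:,:,::-1],(784,588),interpolation=cv2.INTER_CUBIC))
    c=ctrl.calibration(n); print(n,{k:np.round(v,3).tolist() if not isinstance(v,str) else v for k,v in c.items()})
c=ctrl.calibration("wrist"); print({k:np.round(v,3).tolist() for k,v in c.items()})
o=ctrl.get_obs(); print(o)
E
```

```text
pics
scene {'K': [[529.425, 0.0, 282.494], [0.0, 529.425, 199.202], [0.0, 0.0, 1.0]], 'pose': [[-0.009, -0.843, 0.538, 1106.118], [1.0, 0.001, 0.019, 4.201], [-0.016, 0.538, 0.843, 1013.028], [0.0, 0.0, 0.0, 1.0]]}
top {'K': [[470.157, 0.0, 288.604], [0.0, 470.157, 211.316], [0.0, 0.0, 1.0]], 'pose': [[-0.021, 0.992, -0.126, 425.4], [-1.0, -0.024, -0.017, 0.942], [-0.02, 0.126, 0.992, 1101.12], [0.0, 0.0, 0.0, 1.0]]}
{'K': [[310.31, 0.0, 280.391], [0.0, 310.31, 215.898], [0.0, 0.0, 1.0]], 'T_tool_cam': [[-0.0, 0.957, 0.289, 84.023], [1.0, 0.0, 0.0, -1.33], [-0.0, 0.289, -0.957, -210.306], [0.0, 0.0, 0.0, 1.0]]}
{'time_s': 0.1, 'joints': array([66.72011092, 24.44607039,  4.23145294, 92.04671333, -1.95407802,
       63.64494344, -3.84444857]), 'qd': array([-0.01212958, -0.00977295, -0.00373675, -0.08259077, -0.01398123,
       -0.00657534, -0.05563015]), 'effort': array([ 7.76628905e-03, -9.37475753e+01,  3.67673837e+00, -4.55044806e+01,
       -4.86195227e-02,  1.66802824e-02,  3.74801493e-05]), 'tcp_pos': array([ 171.3136213 , -652.45963759,  173.85996007]), 'ee_rot': array([[ 9.67212882e-01,  2.53966747e-01, -3.62599169e-04],
       [ 2.53966995e-01, -9.67212276e-01,  1.08561418e-03],
       [-7.50004654e-05, -1.14210824e-03, -9.99999345e-01]]), 'ft_force': array([ 0.36025429, -0.66093961, -0.18389557]), 'wrist_torque': array([-0.02561038,  0.0007871 , -0.00983177]), 'grip_force': 0.0, 'width': 94.12022723778627}
```

View pics/top0.png

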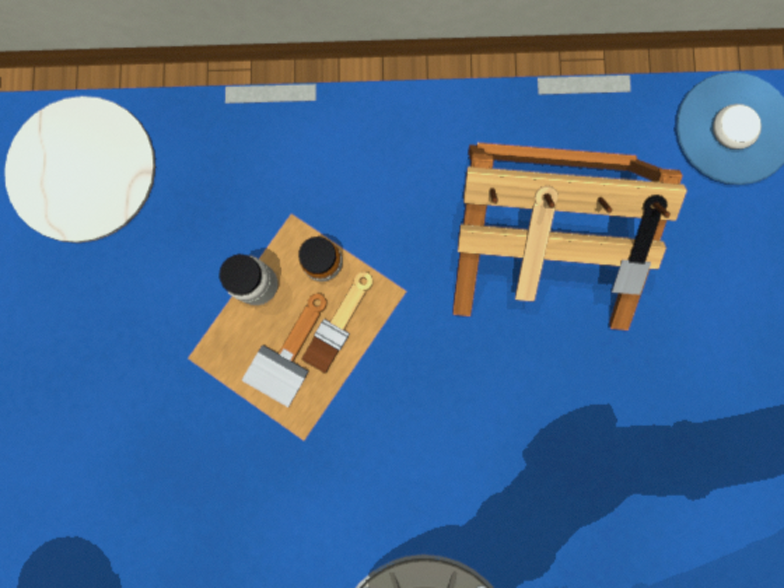

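View pics/scene0.png

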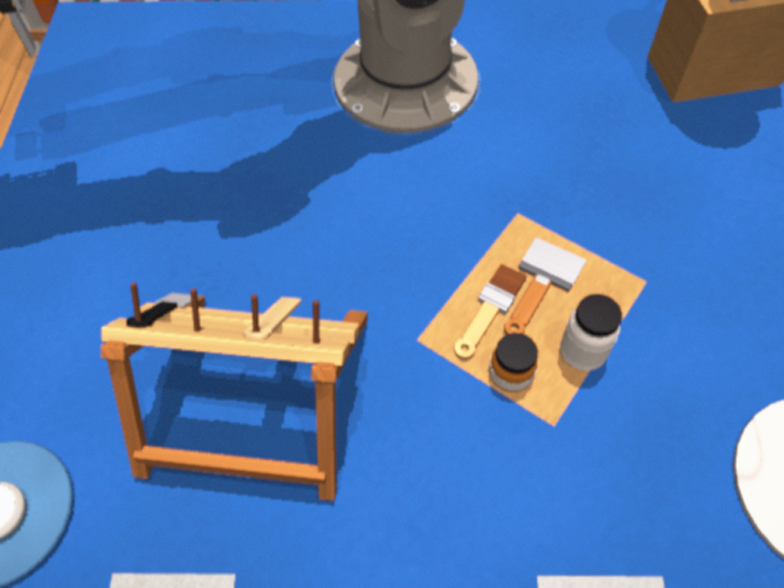

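The top view shows the brush eye at about (365,281), the knife eye at (318,301), the jars at (240,275) and (320,257), and empty pegs at about (493,195) and (604,204). I'll enlarge both areas.

Run:
```python
from rig import ctrl
import cv2
im=ctrl.capture("top")[:,:,::-1]
a=im[150:300,150:300]; cv2.imwrite("pics/tools.png",cv2.resize(a,None,fx=4,fy=4,interpolation=cv2.INTER_CUBIC))
a=im[95:240,315:495]; cv2.imwrite("pics/rack.png",cv2.resize(a,None,fx=4,fy=4,interpolation=cv2.INTER_CUBIC))
```

```text
(no output)
```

View pics/tools.png

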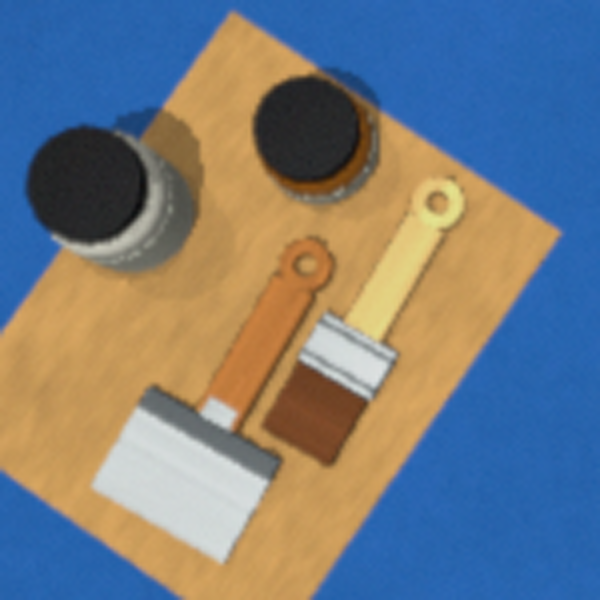

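View pics/rack.png

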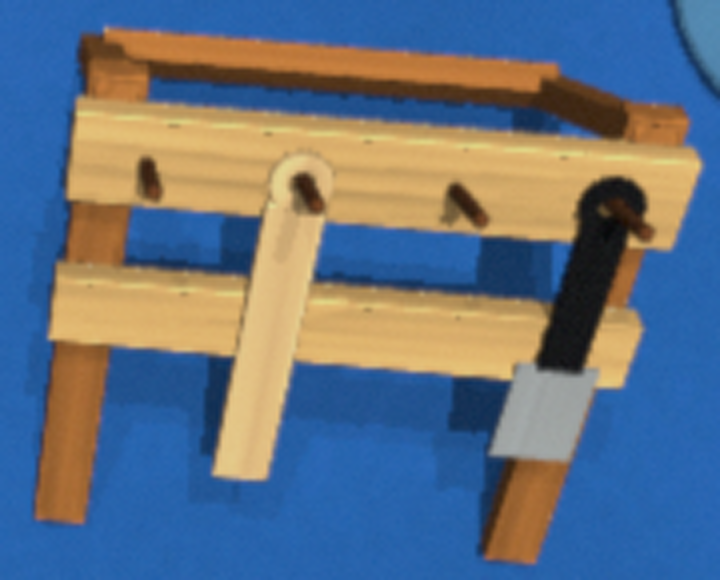

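The crops show the knife eye at (307,264), its blade corners at (93,487) and (225,563), the brush eye at (438,202), and the bristle end at (263,425)–(330,465). On the rack, the empty peg roots are at about (147,160) and (455,187), with tips at (153,196) and (484,224).

```bash
cat > h.py <<'E'
import numpy as np
from rig import ctrl
from scipy.optimize import least_squares
from scipy.spatial.transform import Rotation as R
def proj(name,P,pose=None):
    c=ctrl.calibration(name); T=np.linalg.inv(c["pose"] if pose is None else pose)
    q=np.atleast_2d(P)@T[:3,:3].T+T[:3,3]; K=c["K"]
    return np.c_[K[0,0]*q[:,0]/-q[:,2]+K[0,2], K[1,1]*q[:,1]/q[:,2]+K[1,2]]
def px(p,off,s): return (np.array(p,float)+.5)/s-.5+np.array(off)
def wp(p,L): # planar pose (x,y,yawdeg)
    c,s=np.cos(np.radians(p[2])),np.sin(np.radians(p[2])); L=np.array(L,float)
    return np.c_[c*L[:,0]-s*L[:,1]+p[0], s*L[:,0]+c*L[:,1]+p[1], L[:,2]]
def fit(name,L,uv,p0,pose=None):
    r=least_squares(lambda p:(proj(name,wp(p,L),pose)-uv).ravel(),p0,loss='soft_l1'); return r.x, np.round((proj(name,wp(r.x,L),pose)-uv),1).tolist()
def back(name,uv,z,pose=None):
    return least_squares(lambda p:(proj(name,[[p[0],p[1],z]],pose)-uv).ravel(),[500,0]).x
E
python3 - <<'E'
from h import *
L=[[130.6,150,187],[130.6,-150,187],[71.1,150,125.6],[71.1,-150,125.6],[148,112.5,205],[148,-37.5,205],[118,112.5,257],[118,-37.5,257]]
uv=px([[66,200],[672,248],[50,340],[625,387],[147,160],[455,187],[153,196],[484,224]],(315,95),4)
p,r=fit("top",L,uv,[600,-200,0]); print("rack",p,r)
print("pegs",wp(p,[[148,y,205] for y in(112.5,37.5,-37.5,-112.5)]))
uv=px([[307,264],[93,487],[225,563]],(150,150),4)
p,r=fit("top",[[0,0,12],[173,45,7],[173,-45,7]],uv,[500,150,180]);print("knife",p,r)
p,r=fit("top",[[0,0,12],[173,-45,7],[173,45,7]],uv,[500,150,180]);print("knife",p,r)
uv=px([[438,202],[263,425],[330,465],[327,313],[396,353]],(150,150),4)
p,r=fit("top",[[0,0,12],[165,-23.5,12],[165,23.5,12],[88,-25,13],[88,25,13]],uv,[500,100,180]);print("brush",p,r)
for u,z in(((87,184),115),((306,128),70)): print("jar",back("top",px(u,(150,150),4),z))
E
```

```text
rack [ 527.24560174 -205.94204937   -6.16255514] [[-0.1, 0.2], [0.2, 0.2], [-0.3, 0.4], [-0.5, 0.3], [0.1, 0.6], [0.1, -0.1], [0.6, -0.7], [-0.1, -1.2]]
pegs [[ 686.46719119 -109.97989302  205.        ]
 [ 678.41596976 -184.54649301  205.        ]
 [ 670.36474832 -259.11309299  205.        ]
 [ 662.31352689 -333.67969298  205.        ]]
knife [558.61547062 166.16275952 178.44257285] [[-0.4, -0.6], [71.2, 18.6], [-0.8, -0.6]]
knife [557.27466264 165.10931729 149.65284728] [[0.0, -0.0], [-0.2, -0.1], [0.2, 0.1]]
brush [592.45813166  87.52757894 149.01657184] [[0.2, -0.2], [-0.7, 0.4], [0.0, 0.6], [-0.4, -0.7], [0.9, -0.1]]
jar [590.52453276 267.10491989]
jar [626.75416752 156.61933373]
```

```bash
cat >> h.py <<'E'
def rot(yaw,tilt=0):
    "gripper x along yaw, pointing down, then tilted so that x end dips by tilt deg (body leans to +x)"
    x=np.array([np.cos(np.radians(yaw)),np.sin(np.radians(yaw)),0]); z=np.array([0,0,-1.]); y=np.cross(z,x)
    return np.c_[x,y,z]@R.from_euler('y',-tilt,degrees=True).as_matrix()
def go(p,M):
    o=ctrl.get_obs(); A=np.array(o["ee_rot"]); d=A.T@(np.array(p)-o["tcp_pos"])/10
    r=np.degrees(R.from_matrix(A.T@M).as_rotvec()); n=max(np.linalg.norm(d)*10/60,np.linalg.norm(r)/10.5)
    print("t",round(o["time_s"],2),"shift",np.round(d,2),"rot",np.round(r,1),"rows",round(n,1),"j",np.round(o["joints"]),"w",round(o["width"],1),"tcp",np.round(o["tcp_pos"],1),"F",np.round(o["ft_force"],1)); return d,r
E
python3 - <<'E'
from h import *
M=rot(149,30); print(np.round(M,2))
go([553.9,110.7,240],rot(149))
E
```

```text
[[-0.74  0.52  0.43]
 [ 0.45  0.86 -0.26]
 [-0.5   0.   -0.87]]
t 0.15 shift [ 56.39 -64.11  -6.54] rot [-0.000e+00 -1.000e-01 -1.343e+02] rows 14.3 j [67. 24.  4. 92. -2. 64. -4.] w 94.0 tcp [ 171.3 -652.5  174. ] F [ 0.2  0.1 -0.9]
```

Call:
step_arm(
  linear=[
    [4,-4.5,-0.6],
    [8,-9,-1.2],
    [12,-13.5,-1.8],
    [16,-18,-2.4],
    [20,-22.5,-3],
  ],
  rotation=[
    [0,0,-9.5],
    [0,0,-19],
    [0,0,-28.5],
    [0,0,-38],
    [0,0,-47.5],
  ],
  hand=[0.5,0.5,0.5,0.5,0.5],
)

```text
time_s: 0.78
tcp_pos: [308.2, -382.6, 204.7]
ee_rot: [[0.461, 0.887, -0.0], [0.887, -0.461, -0.0], [-0.0, 0.0, -1.0]]
ft_force: [1.2, 0.5, 0.6]
width: 48.7
grip_force: 0.0
```

Run:
```python
from h import *
go([553.9,110.7,240],rot(149))
```

```text
t 0.78 shift [55.1  -0.96 -3.55] rot [ -0.    0.  -86.5] rows 9.2 j [ 54.   6. -12. 112.   1.  62.  15.] w 48.7 tcp [ 308.2 -382.6  204.7] F [1.2 0.5 0.6]
```

Call:
step_arm(
  linear=[
    [5.5,-0.1,-0.4],
    [11,-0.2,-0.7],
    [16.5,-0.3,-1.1],
    [22,-0.4,-1.4],
    [27.5,-0.5,-1.8],
  ],
  rotation=[
    [0,0,-8.6],
    [0,0,-17.2],
    [0,0,-25.8],
    [0,0,-34.4],
    [0,0,-43],
  ],
  hand=[0.5,0.5,0.5,0.5,0.5],
)

```text
time_s: 1.4
tcp_pos: [431.9, -137.2, 222.7]
ee_rot: [[-0.267, 0.964, 0.0], [0.964, 0.267, -0.0], [-0.0, 0.0, -1.0]]
ft_force: [0.1, -0.2, 0.4]
width: 46.8
grip_force: 0.0
```

Call:
step_arm(
  linear=[
    [4.1,3.7,-0.3],
    [8.2,7.4,-0.7],
    [12.3,11.1,-1.1],
    [16.4,14.7,-1.4],
    [20.4,18.4,-1.8],
  ],
  rotation=[
    [0,0,-8.7],
    [0,0,-17.4],
    [0,0,-26.1],
    [0,0,-34.8],
    [0,0,-43.5],
  ],
  hand=[0.5,0.5,0.5,0.5,0.5],
)

```text
time_s: 2.02
tcp_pos: [556.1, 107.8, 240.6]
ee_rot: [[-0.857, 0.515, 0.0], [0.515, 0.857, -0.0], [-0.0, -0.0, -1.0]]
ft_force: [-0.5, -0.7, 0.2]
width: 47.1
grip_force: 0.0
```

Run:
```python
from h import *
import cv2
go([553.9,110.7,240],rot(149))
o=ctrl.get_obs(); T=np.eye(4); T[:3,:3]=o["ee_rot"]; T[:3,3]=o["tcp_pos"]
np.save("w1.npy",T@ctrl.calibration("wrist")["T_tool_cam"])
im=ctrl.capture("wrist")[:,:,::-1]
cv2.imwrite("pics/w1.png",cv2.resize(im,(784,588),interpolation=cv2.INTER_CUBIC))
```

```text
t 2.02 shift [0.34 0.14 0.06] rot [-0.  0. -0.] rows 0.1 j [ 18.  16. -43. 100.  11.  69.  31.] w 47.1 tcp [556.1 107.8 240.6] F [-0.5 -0.7  0.2]
```

View pics/w1.png

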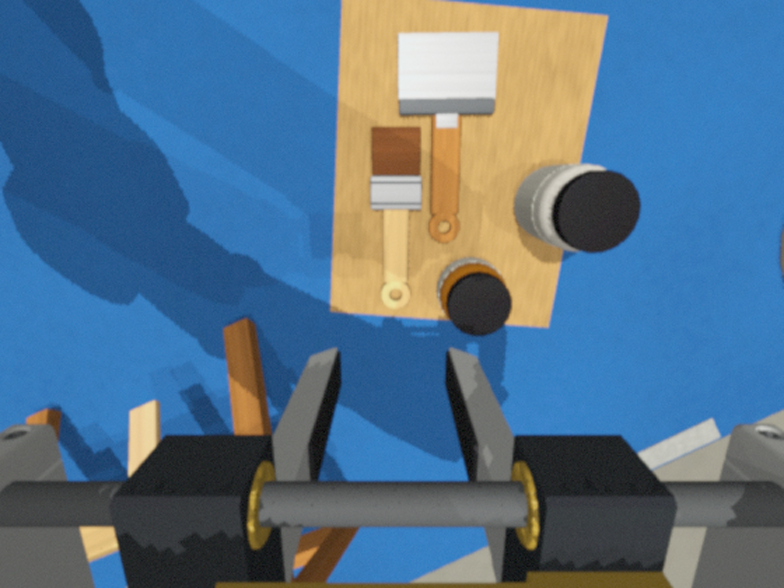

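The wrist view shows the brush eye at (395.5,294.5), bristle end corners at (372,127) and (420,127), the knife eye at (444,227.5), and blade end corners at (398,33) and (497,33).

Run:
```python
from h import *
W=np.load("w1.npy")
uv=px([[395.5,294.5],[371,209],[421,209],[372,127],[420,127]],(0,0),1.4)
p,r=fit("wrist",[[0,0,12],[88,25,13],[88,-25,13],[165,23.5,12],[165,-23.5,12]],uv,[592,87,149],W);print("brush",p,r)
print("grip@45",wp(p,[[45,0,0]])); b=p
uv=px([[444,227.5],[398,33],[497,33],[397,113],[495,113]],(0,0),1.4)
p,r=fit("wrist",[[0,0,12],[173,45,7],[173,-45,7],[105,45,10],[105,-45,10]],uv,[557,165,149],W);print("knife",p,r)
g=wp((b[0],b[1],b[2]),[[45,0,3]])[0]; go(g,rot(b[2]))
```

```text
brush [590.67422543  90.98760638 148.90633145] [[0.1, 0.4], [-0.3, 0.5], [0.1, 0.5], [-0.6, -0.6], [0.8, -0.6]]
grip@45 [[552.13963828 114.22734807   0.        ]]
knife [554.66818962 168.5466676  149.45719921] [[-0.3, -0.3], [-0.3, -0.1], [0.6, -0.8], [0.8, 1.0], [-0.6, 0.3]]
t 2.08 shift [ 0.45 -0.41 23.81] rot [ 0.2 -0.   0.8] rows 4.0 j [ 18.  16. -43.  99.  11.  69.  31.] w 46.6 tcp [557.8 114.6 241.1] F [-4.2  4.  -1.5]
```

Call:
step_arm(
  linear=[
    [0.1,-0.1,5],
    [0.2,-0.2,10],
    [0.3,-0.4,15],
    [0.3,-0.4,19],
    [0.3,-0.4,21],
  ],
  rotation=[
    [0,0,0],
    [0,0,0],
    [0,0,0],
    [0,0,0],
    [0,0,0],
  ],
  hand=[0.5,0.5,0.5,0.5,0.5],
)

```text
time_s: 2.7
tcp_pos: [549.8, 104.2, 28.6]
ee_rot: [[-0.855, 0.519, -0.002], [0.519, 0.855, -0.0], [0.002, -0.001, -1.0]]
ft_force: [1.0, -0.6, 0.4]
width: 47.0
grip_force: 0.0
```

Run:
```python
from h import *
import cv2
im=ctrl.capture("wrist");go([553,112.5,3],rot(149))
o=ctrl.get_obs(); T=np.eye(4); T[:3,:3]=o["ee_rot"]; T[:3,3]=o["tcp_pos"]
np.save("w2.npy",T@ctrl.calibration("wrist")["T_tool_cam"])
im=ctrl.capture("wrist")[:,:,::-1]
cv2.imwrite("pics/w2.png",cv2.resize(im,(784,588),interpolation=cv2.INTER_CUBIC))
```

```text
t 2.75 shift [0.12 0.92 2.43] rot [-0.1 -0.2 -0.3] rows 0.4 j [ 13.  29. -38. 112.  23.  47.  21.] w 46.9 tcp [549.3 104.   27.3] F [-2.2 -0.1 -3.2]
```

View pics/w2.png

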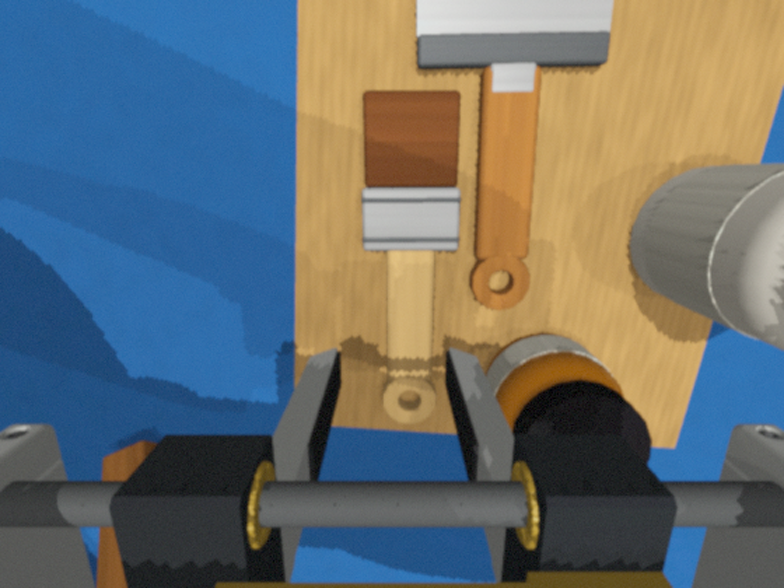

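The close wrist view shows the brush eye at (409,399), ferrule corners at (362,249) and (460,249), bristle end corners at (364,91) and (461,92), and the knife eye at (500,280).

Run:
```python
from h import *
W=np.load("w2.npy")
uv=px([[409,399],[362,249],[460,249],[364,91],[461,92]],(0,0),1.4)
p,r=fit("wrist",[[0,0,12],[88,25,13],[88,-25,13],[165,23.5,12],[165,-23.5,12]],uv,[592,87,149],W);print("brush",p,r)
b=p
uv=px([[500,280],[418,67],[608,65]],(0,0),1.4)
p,r=fit("wrist",[[0,0,12],[105,45,10],[105,-45,10]],uv,[557,165,149],W);print("knife",p,r)
g=wp((b[0],b[1],b[2]),[[45,0,3]])[0]; print(g);go(g,rot(b[2]))
```

```text
brush [590.10228701  90.89362746 148.72317899] [[0.0, 1.1], [0.6, 1.2], [-0.9, 1.2], [-0.8, -1.5], [0.9, -2.3]]
knife [554.94332068 168.35804128 149.16871085] [[0.0, 2.3], [-0.6, -0.4], [0.5, -0.3]]
[551.6421851  114.25643039   3.        ]
t 2.8 shift [0.37 0.94 2.61] rot [-0.1 -0.1 -0. ] rows 0.5 j [ 13.  29. -38. 112.  23.  47.  21.] w 47.3 tcp [550.  104.3  29.1] F [-0.4  0.2  0.7]
```

Call:
step_arm(
  linear=[
    [0.3,0.9,0],
    [0.3,0.9,1.2],
    [0.3,0.9,2.5],
    [0.3,0.9,2.6],
    [0.3,0.9,2.6],
  ],
  rotation=[
    [0,0,0],
    [0,0,0],
    [0,0,0],
    [0,0,0],
    [0,0,0],
  ],
  hand=[0.5,0.5,0.5,0.5,0.7],
  squeeze=35,
)

```text
time_s: 3.42
tcp_pos: [552.9, 113.7, 4.4]
ee_rot: [[-0.855, 0.519, -0.0], [0.519, 0.855, 0.0], [0.0, -0.0, -1.0]]
ft_force: [0.1, -0.6, -1.2]
width: 40.1
grip_force: 0.0
```

Call:
step_arm(
  linear=[
    [0,0,0],
    [0,0,0],
    [0,0,0],
    [0,0,0],
    [0,0,0],
  ],
  rotation=[
    [0,0,0],
    [0,0,0],
    [0,0,0],
    [0,0,0],
    [0,0,0],
  ],
  hand=[0.9,1,1,1,1],
)

```text
time_s: 4.05
tcp_pos: [553.0, 113.7, 4.6]
ee_rot: [[-0.855, 0.519, 0.0], [0.519, 0.855, 0.0], [-0.0, 0.0, -1.0]]
ft_force: [-0.1, 0.5, 0.6]
width: 0.4
grip_force: 0.0
```

Run:
```python
from h import *
p=[527.2,-205.9,-6.2]; root=wp(p,[[148,-37.5,205]])[0]
Mr=rot(173.8,30); pd=-Mr[:,2]; print("pegdir",pd)
for s in (110,75): # eye underside at root+s*pd ; tcp 45mm along x, 3 above underside... 
    t=root+s*pd+45*Mr[:,0]; print(s,t); go(t,Mr)
go([551,90,240],rot(149))
```

```text
pegdir [-0.49707548  0.05399968  0.8660254 ]
110 [ 576.86286426 -249.01574288  277.76279442]
t 4.05 shift [-20.88 -29.76 -27.32] rot [ -6.6 -29.5 -24.5] rows 7.6 j [ 11.  31. -36. 112.  25.  45.  18.] w 0.4 tcp [553.  113.7   4.6] F [-0.1  0.5  0.6]
75 [ 594.26050613 -250.9057316   247.45190528]
t 4.05 shift [-22.46 -29.02 -24.29] rot [ -6.6 -29.5 -24.5] rows 7.3 j [ 11.  31. -36. 112.  25.  45.  18.] w 0.4 tcp [553.  113.7   4.6] F [-0.1  0.5  0.6]
t 4.05 shift [ -1.06  -2.13 -23.54] rot [ 0.   0.  -0.3] rows 3.9 j [ 11.  31. -36. 112.  25.  45.  18.] w 0.4 tcp [553.  113.7   4.6] F [-0.1  0.5  0.6]
```

Run:
```python
from h import *
import cv2
T=np.eye(4);o=ctrl.get_obs(); T[:3,:3]=o["ee_rot"]; T[:3,3]=o["tcp_pos"]
np.save("w3.npy",T@ctrl.calibration("wrist")["T_tool_cam"])
im=ctrl.capture("wrist")[:,:,::-1]
cv2.imwrite("pics/w3.png",cv2.resize(im,(784,588),interpolation=cv2.INTER_CUBIC))
print(proj("wrist",[o["tcp_pos"]],np.load("w3.npy"))*1.4)
```

```text
[[391.59214143 343.56916851]]
```

View pics/w3.png

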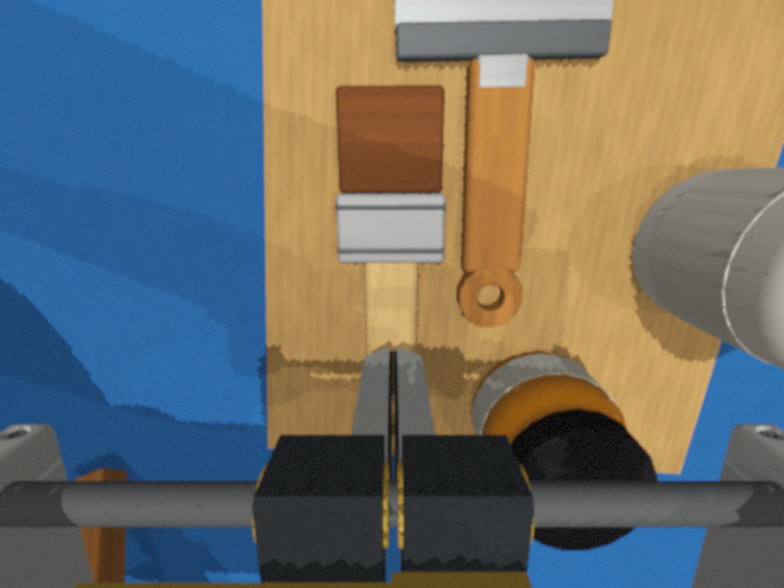

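The fingers shut over the handle without holding it: the ferrule is still at (338–445,262) and the tips at (391,345) lie over the grip. I'll open, go lower and try again.

Call:
step_arm(
  linear=[
    [0,0,0],
    [0,0,0],
    [0,0,0.0],
    [0,0,0.0],
    [0,0,0.0],
  ],
  rotation=[
    [0,0,0],
    [0,0,0],
    [0,0,0],
    [0,0,0],
    [0,0,0],
  ],
  hand=[0.5,0.5,0.5,0.5,0.5],
)

```text
time_s: 4.72
tcp_pos: [553.0, 113.7, 4.5]
ee_rot: [[-0.855, 0.519, 0.0], [0.519, 0.855, 0.0], [-0.0, 0.0, -1.0]]
ft_force: [0.2, -0.0, 0.3]
width: 45.7
grip_force: 0.0
```

Call:
step_arm(
  linear=[
    [0,0,0.1],
    [0,0,0.2],
    [0,0,0.3],
    [0,0,0.35],
    [0,0,0.35],
  ],
  rotation=[
    [0,0,0],
    [0,0,0],
    [0,0,0],
    [0,0,0],
    [0,0,0],
  ],
  hand=[0.5,0.5,0.5,0.5,0.5],
)

```text
time_s: 5.35
tcp_pos: [553.0, 113.7, 1.0]
ee_rot: [[-0.855, 0.519, -0.0], [0.519, 0.855, 0.0], [0.0, 0.0, -1.0]]
ft_force: [-0.1, 0.1, -0.1]
width: 47.1
grip_force: 0.0
```

Call:
step_arm(
  linear=[
    [0,0,0.0],
    [0,0,0.0],
    [0,0,0.0],
    [0,0,0],
    [0,0,0],
  ],
  rotation=[
    [0,0,0],
    [0,0,0],
    [0,0,0],
    [0,0,0],
    [0,0,0],
  ],
  hand=[0.75,0.8,0.8,0.85,0.85],
)

```text
time_s: 5.98
tcp_pos: [553.0, 113.8, 1.0]
ee_rot: [[-0.855, 0.519, 0.0], [0.519, 0.855, 0.0], [0.0, 0.0, -1.0]]
ft_force: [0.1, 0.2, 0.6]
width: 14.0
grip_force: 0.0
```

Run:
```python
from h import *
import cv2
o=ctrl.get_obs(); t=o["tcp_pos"]; M=o["ee_rot"]
im=[ctrl.capture(n)[:,:,::-1] for n in("scene","wrist")]
u=proj("scene",[t])[0]; print("tcp scene",u)
x0,y0=int(u[0])-45,int(u[1])-60
a=cv2.resize(im[0][y0:y0+100,x0:x0+80],None,fx=5,fy=5,interpolation=cv2.INTER_CUBIC)
T=np.eye(4); T[:3,:3]=M; T[:3,3]=t; W=T@ctrl.calibration("wrist")["T_tool_cam"]; np.save("w4.npy",W)
print((u-[x0,y0])*5)
b=cv2.resize(im[1][160:335,215:345],(371,500),interpolation=cv2.INTER_CUBIC)
cv2.imwrite("pics/c4.png",np.hstack([a,b])); print((proj("wrist",[t],W)-[215,160])*371/130)
```

```text
tcp scene [342.97549756 235.1181219 ]
[229.8774878  300.59060948]
[[184.66854062 243.73717943]]
```

View pics/c4.png

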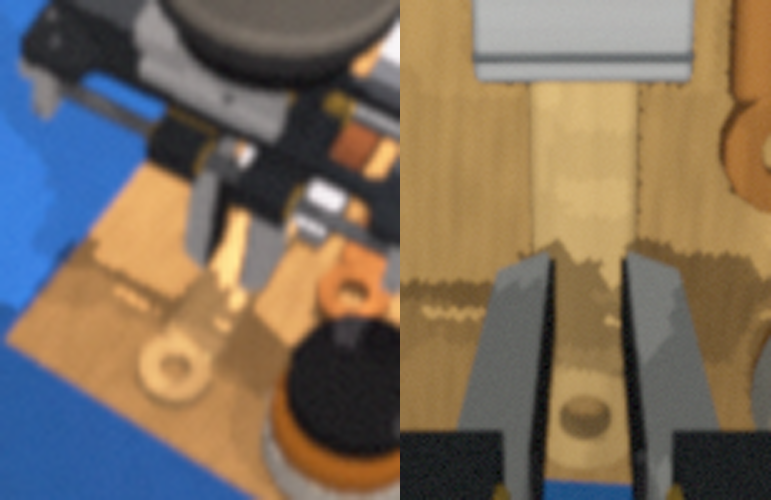

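Run:
```python
from h import *
B=[[0,0,12],[88,25,13],[88,-25,13],[165,23.5,12],[165,-23.5,12]]
def f(L,uv,W,p0):
    L=np.array(L,float)
    g=lambda p:(proj("wrist",wp(p,L+[0,0,p[3]]),W)-uv).ravel()
    r=least_squares(g,p0+[0]);print(np.round(r.x,1),np.round(r.fun,1))
W=np.load("w2.npy"); f(B,px([[409,399],[362,249],[460,249],[364,91],[461,92]],(0,0),1.4),W,[590,90,149])
f([[0,0,12],[105,45,10],[105,-45,10]],px([[500,280],[418,67],[608,65]],(0,0),1.4),W,[555,168,149])
W=np.load("w1.npy"); f(B,px([[395.5,294.5],[371,209],[421,209],[372,127],[420,127]],(0,0),1.4),W,[590,90,149])
f([[0,0,12],[173,45,7],[173,-45,7],[105,45,10],[105,-45,10]],px([[444,227.5],[398,33],[497,33],[397,113],[495,113]],(0,0),1.4),W,[555,168,149])
W=np.load("w3.npy"); f(B[1:],px([[338,262],[445,262],[337,86],[443,86]],(0,0),1.4),W,[590,90,149])
f([[0,0,12],[105,45,10],[105,-45,10]],px([[490,294],[397,60],[609,60]],(0,0),1.4),W,[555,168,149])
W=np.load("w4.npy"); f([B[0]]+B[1:3],px([[185,412],[76,81],[293,81]],(215,160),371/130),W,[590,90,149])
```

```text
[590.4  90.8 148.7  -3.4] [-0.  -0.6  1.1  0.8 -1.4  0.8 -0.2 -0.1  0.4 -0.9]
[554.8 169.4 149.2  -3.3] [ 0.1  0.5  0.4 -0.3 -0.5 -0.1]
[590.9  90.9 148.9  -5.3] [ 0.1 -0.5 -0.1  0.3 -0.1  0.3 -0.4 -0.1  0.5 -0.1]
[ 5.546e+02  1.685e+02  1.494e+02 -3.000e-01] [-0.4 -0.4 -0.2 -0.1  0.6 -0.7  0.8  0.9 -0.7  0.3]
[590.6  91.2 149.   -3.8] [ 0.9  0.2 -1.2 -0.2 -0.9  0.3  1.1 -0.2]
[555.1 169.2 148.9  -4.3] [-0.3  1.   1.1 -0.1 -0.9 -0.8]
[590.2  91.  148.7  -2.8] [-0.   0.1  0.1 -0.  -0.1 -0. ]
```

The tips sit higher than reported, roughly 10 mm above the table, so I'll open and go down by feel.

Call:
step_arm(
  linear=[
    [0,0,0],
    [0,0,0],
    [0,0,0.0],
    [0,0,0.3],
    [0,0,0.4],
  ],
  rotation=[
    [0,0,0],
    [0,0,0],
    [0,0,0],
    [0,0,0],
    [0,0,0],
  ],
  hand=[0.55,0.55,0.55,0.55,0.55],
)

```text
time_s: 6.7
tcp_pos: [552.9, 113.7, -3.3]
ee_rot: [[-0.855, 0.519, -0.0], [0.519, 0.855, -0.0], [0.0, -0.0, -1.0]]
ft_force: [-0.1, 0.3, 0.9]
width: 42.4
grip_force: 0.0
```

Call:
step_arm(
  linear=[
    [0,0,0.1],
    [0,0,0.2],
    [0,0,0.3],
    [0,0,0.4],
    [0,0,0.4],
  ],
  rotation=[
    [0,0,0],
    [0,0,0],
    [0,0,0],
    [0,0,0],
    [0,0,0],
  ],
  hand=[0.55,0.55,0.55,0.55,0.55],
)

```text
time_s: 7.32
tcp_pos: [553.0, 113.7, -7.1]
ee_rot: [[-0.855, 0.519, -0.0], [0.519, 0.855, 0.0], [0.0, -0.0, -1.0]]
ft_force: [0.0, -0.8, -0.2]
width: 42.4
grip_force: 0.0
```

Call:
step_arm(
  linear=[
    [0,0,0],
    [0,0,0],
    [0,0,0],
    [0,0,0],
    [0,0,0],
  ],
  rotation=[
    [0,0,0],
    [0,0,0],
    [0,0,0],
    [0,0,0],
    [0,0,0],
  ],
  hand=[0.75,0.8,0.8,0.8,0.8],
)

```text
time_s: 7.95
tcp_pos: [553.0, 113.7, -7.0]
ee_rot: [[-0.855, 0.519, 0.0], [0.519, 0.855, 0.0], [-0.0, 0.0, -1.0]]
ft_force: [-0.1, 0.4, 0.2]
width: 18.8
grip_force: 0.0
```

Call:
step_arm(
  linear=[
    [0,0,0],
    [0,0,0],
    [0,0,0.0],
    [0,0,0.2],
    [0,0,0.4],
  ],
  rotation=[
    [0,0,0],
    [0,0,0],
    [0,0,0],
    [0,0,0],
    [0,0,0],
  ],
  hand=[0.5,0.5,0.5,0.5,0.5],
)

```text
time_s: 8.57
tcp_pos: [553.0, 113.7, -11.1]
ee_rot: [[-0.855, 0.519, 0.0], [0.519, 0.855, 0.0], [0.0, 0.0, -1.0]]
ft_force: [-0.1, 0.4, 0.2]
width: 46.9
grip_force: 0.0
```

Call:
step_arm(
  linear=[
    [0,0,0.1],
    [0,0,0.2],
    [0,0,0.3],
    [0,0,0.4],
    [0,0,0.4],
  ],
  rotation=[
    [0,0,0],
    [0,0,0],
    [0,0,0],
    [0,0,0],
    [0,0,0],
  ],
  hand=[0.5,0.5,0.5,0.5,0.5],
)

```text
time_s: 9.2
tcp_pos: [553.0, 113.7, -15.0]
ee_rot: [[-0.855, 0.519, -0.0], [0.519, 0.855, 0.0], [0.0, -0.0, -1.0]]
ft_force: [-0.2, -0.7, -0.1]
width: 46.8
grip_force: 0.0
```

Call:
step_arm(
  linear=[
    [0,0,0.1],
    [0,0,0.1],
    [0,0,0.1],
    [0,0,0.1],
    [0,0,0.1],
  ],
  rotation=[
    [0,0,0],
    [0,0,0],
    [0,0,0],
    [0,0,0],
    [0,0,0],
  ],
  hand=[0.7,0.8,0.85,0.85,0.85],
)

```text
time_s: 9.82
tcp_pos: [553.0, 113.7, -15.9]
ee_rot: [[-0.855, 0.519, 0.0], [0.519, 0.855, 0.0], [-0.0, 0.0, -1.0]]
ft_force: [-0.1, -0.2, 0.4]
width: 13.8
grip_force: 0.0
```

Run:
```python
from h import *
import cv2
o=ctrl.get_obs(); t=o["tcp_pos"]
im=[ctrl.capture(n)[:,:,::-1] for n in("scene","wrist")]
u=proj("scene",[t+np.array([0,0,z]) for z in(0,16,36)]); print(u)
x0,y0=295,165
a=cv2.resize(im[0][y0:y0+100,x0:x0+80],None,fx=5,fy=5,interpolation=cv2.INTER_CUBIC)
print((u-[x0,y0])*5)
w=cv2.resize(im[1],(784,588),interpolation=cv2.INTER_CUBIC); cv2.imwrite("pics/w5.png",w); cv2.imwrite("pics/s5.png",im[0])
ref=cv2.imread("pics/w3.png"); s=cv2.SIFT_create(3000)
m=np.zeros(ref.shape[:2],np.uint8); m[0:300]=255
k1,d1=s.detectAndCompute(ref,m); k2,d2=s.detectAndCompute(w,m)
g=[a_ for a_,b_ in cv2.BFMatcher().knnMatch(d1,d2,k=2) if a_.distance<.75*b_.distance]
H,inl=cv2.estimateAffinePartial2D(np.float32([k1[q.queryIdx].pt for q in g]),np.float32([k2[q.trainIdx].pt for q in g]),ransacReprojThreshold=2)
print("scale",np.hypot(H[0,0],H[1,0]),inl.sum(),len(g),H)
b=cv2.resize(w[:,200:600],(340,500)); cv2.imwrite("pics/c5.png",np.hstack([a,b]))
```

```text
[[342.34237737 238.8445095 ]
 [342.92524972 235.34538654]
 [343.67336501 230.8542704 ]]
[[236.71188685 369.22254751]
 [239.62624859 351.72693269]
 [243.36682507 329.27135202]]
scale 1.1111209121436942 39 67 [[ 1.11111947e+00 -1.78985597e-03 -4.34386667e+01]
 [ 1.78985597e-03  1.11111947e+00 -2.00277140e+01]]
```

View pics/c5.png

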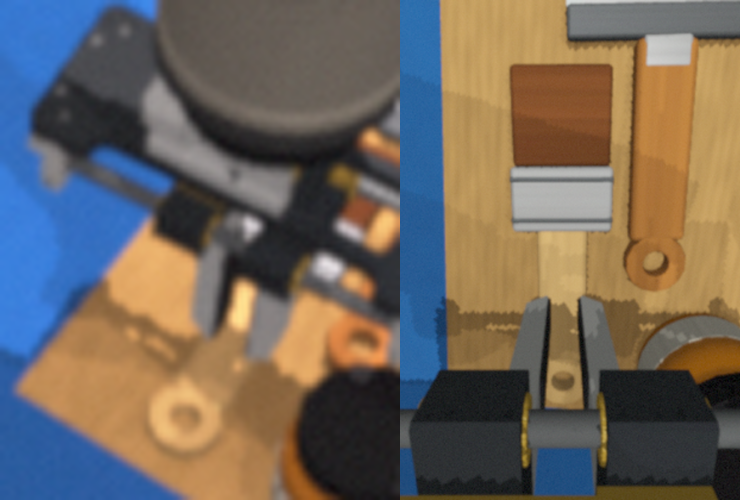

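The view confirms that the fingertips are still above the handle and well short of the stated TCP: the tips are at about (208,330) and (260,355) in the scene crop, above the projected point (237,369). I'll keep lowering until something touches.

Call:
step_arm(
  linear=[
    [0,0,0],
    [0,0,0],
    [0,0,0.1],
    [0,0,0.3],
    [0,0,0.5],
  ],
  rotation=[
    [0,0,0],
    [0,0,0],
    [0,0,0],
    [0,0,0],
    [0,0,0],
  ],
  hand=[0.5,0.5,0.5,0.5,0.5],
)

```text
time_s: 10.55
tcp_pos: [553.0, 113.7, -21.2]
ee_rot: [[-0.855, 0.519, -0.0], [0.519, 0.855, 0.0], [0.0, 0.0, -1.0]]
ft_force: [0.3, -0.6, -0.6]
width: 46.7
grip_force: 0.0
```

Call:
step_arm(
  linear=[
    [0,0,0.1],
    [0,0,0.2],
    [0,0,0.2],
    [0,0,0.3],
    [0,0,0.3],
  ],
  rotation=[
    [0,0,0],
    [0,0,0],
    [0,0,0],
    [0,0,0],
    [0,0,0],
  ],
  hand=[0.5,0.5,0.5,0.5,0.5],
)

```text
time_s: 11.18
tcp_pos: [553.0, 113.7, -24.0]
ee_rot: [[-0.855, 0.519, -0.0], [0.519, 0.855, 0.0], [0.0, -0.0, -1.0]]
ft_force: [0.0, -0.1, -0.7]
width: 47.1
grip_force: 0.0
```

Call:
step_arm(
  linear=[
    [0,0,0.0],
    [0,0,0.0],
    [0,0,0.0],
    [0,0,0.0],
    [0,0,0.0],
  ],
  rotation=[
    [0,0,0],
    [0,0,0],
    [0,0,0],
    [0,0,0],
    [0,0,0],
  ],
  hand=[0.7,0.8,0.85,0.85,0.85],
)

```text
time_s: 11.8
tcp_pos: [553.0, 113.7, -24.0]
ee_rot: [[-0.855, 0.519, 0.0], [0.519, 0.855, 0.0], [-0.0, 0.0, -1.0]]
ft_force: [0.5, 0.2, 1.4]
width: 25.5
grip_force: 35.0
```

It's held at 25.5 mm, but the grip may be shallow. I'll regrip 3 mm deeper.

Call:
step_arm(
  linear=[
    [0,0,0],
    [0,0,0.1],
    [0,0,0.2],
    [0,0,0.3],
    [0,0,0.35],
  ],
  rotation=[
    [0,0,0],
    [0,0,0],
    [0,0,0],
    [0,0,0],
    [0,0,0],
  ],
  hand=[0.55,0.55,0.55,0.55,0.55],
)

```text
time_s: 12.42
tcp_pos: [553.0, 113.7, -27.6]
ee_rot: [[-0.855, 0.519, -0.0], [0.519, 0.855, 0.0], [0.0, -0.0, -1.0]]
ft_force: [0.2, -0.5, 0.1]
width: 42.3
grip_force: 0.0
```

Call:
step_arm(
  linear=[
    [0,0,0.0],
    [0,0,0.0],
    [0,0,0.0],
    [0,0,0.0],
    [0,0,0.0],
  ],
  rotation=[
    [0,0,0],
    [0,0,0],
    [0,0,0],
    [0,0,0],
    [0,0,0],
  ],
  hand=[0.75,0.85,0.9,0.9,0.9],
)

```text
time_s: 13.05
tcp_pos: [553.0, 113.7, -27.5]
ee_rot: [[-0.855, 0.519, 0.0], [0.519, 0.855, 0.0], [0.0, 0.0, -1.0]]
ft_force: [0.6, 0.3, 0.1]
width: 25.8
grip_force: 35.0
```

```bash
cat >> h.py <<'E'
RK=[527.2-2,-205.9+3.5,-6.2]
def eyegoal(root,s,et,yaw,tilt=30,M=None):
    Mp=rot(yaw,30) if M is None else M   # M = gripper orientation
    pd=-rot(RK[2]+180,30)[:,2]
    return np.array(root)+s*pd-Mp@np.array(et), Mp
E
python3 - <<'E'
from h import *
root=wp(RK,[[148,-37.5,205]])[0]; print(root)
p,M=eyegoal(root,110,[-43.8,0,-33.5],173.8); print(p)
go(p,M); go([553,113.7,250],rot(148.7))
E
```

```text
[ 668.28436683 -255.66456579  205.        ]
[ 592.5480449  -247.43696831  249.35094339]
t 13.05 shift [-22.14 -28.81 -27.68] rot [ -6.6 -29.5 -24.5] rows 7.6 j [  9.  33. -35. 113.  28.  42.  16.] w 25.8 tcp [553.  113.7 -27.5] F [0.6 0.3 0.1]
t 13.05 shift [  0.    -0.   -27.75] rot [ 0. -0.  0.] rows 4.6 j [  9.  33. -35. 113.  28.  42.  16.] w 25.8 tcp [553.  113.7 -27.5] F [0.6 0.3 0.1]
```

Call:
step_arm(
  linear=[
    [0,0,-2],
    [0,0,-7],
    [0,0,-13],
    [0,0,-19],
    [0,0,-25],
  ],
  rotation=[
    [0,0,0],
    [0,0,0],
    [0,0,0],
    [0,0,0],
    [0,0,0],
  ],
  hand=[0.9,0.9,0.9,0.9,0.9],
)

```text
time_s: 13.68
tcp_pos: [552.4, 114.0, 225.9]
ee_rot: [[-0.855, 0.519, 0.001], [0.519, 0.855, 0.0], [-0.001, 0.001, -1.0]]
ft_force: [1.7, -0.4, -0.8]
width: 25.6
grip_force: 35.0
```

Run:
```python
from h import *
root=wp(RK,[[148,-37.5,205]])[0]
p,M=eyegoal(root,110,[-43.8,0,-33.5],173.8); print(p)
go(p,M)
```

```text
[ 592.5480449  -247.43696831  249.35094339]
t 13.68 shift [-22.18 -28.81  -2.35] rot [ -6.5 -29.5 -24.5] rows 6.1 j [ 18.  16. -44. 101.  12.  68.  30.] w 25.6 tcp [552.4 114.  225.9] F [ 1.7 -0.4 -0.8]
```

Call:
step_arm(
  linear=[
    [-2.5,-3,-0.5],
    [-5.5,-7,-1],
    [-8.5,-11,-1.5],
    [-11.5,-15,-2],
    [-14,-18,-2.3],
  ],
  rotation=[
    [-0.8,-3.5,-3],
    [-1.6,-7,-6],
    [-2.5,-11,-9.2],
    [-3.3,-15,-12.4],
    [-4.1,-18.6,-15.4],
  ],
  hand=[0.9,0.9,0.9,0.9,0.9],
)

```text
time_s: 14.3
tcp_pos: [578.8, -114.6, 247.2]
ee_rot: [[-0.909, 0.266, 0.322], [0.259, 0.964, -0.065], [-0.328, 0.025, -0.944]]
ft_force: [0.8, 0.3, -0.6]
width: 25.9
grip_force: 35.0
```

Run:
```python
from h import *
root=wp(RK,[[148,-37.5,205]])[0]
p,M=eyegoal(root,110,[-43.8,0,-33.5],173.8); print(p)
go(p,M)
```

```text
[ 592.5480449  -247.43696831  249.35094339]
t 14.3 shift [ -4.76 -12.43   1.1 ] rot [ -2.5 -10.7  -9. ] rows 2.2 j [ 41.   4. -39. 113.   7.  45.  73.] w 25.9 tcp [ 578.8 -114.6  247.2] F [ 0.8  0.3 -0.6]
```

Call:
step_arm(
  linear=[
    [-1.6,-4,0.3],
    [-3.2,-8.2,0.7],
    [-4.8,-12.4,1.1],
    [-4.8,-12.4,1.1],
    [-4.8,-12.4,1.1],
  ],
  rotation=[
    [-0.8,-3.5,-3],
    [-1.6,-7,-6],
    [-2.5,-10.7,-9],
    [-2.5,-10.7,-9],
    [-2.5,-10.7,-9],
  ],
  hand=[0.9,0.9,0.9,0.9,0.9],
)

```text
time_s: 14.92
tcp_pos: [593.1, -244.8, 248.1]
ee_rot: [[-0.863, 0.11, 0.494], [0.096, 0.994, -0.053], [-0.497, 0.002, -0.868]]
ft_force: [-1.3, 0.3, -0.8]
width: 25.4
grip_force: 35.0
```

Run:
```python
from h import *
import cv2
root=wp(RK,[[148,-37.5,205]])[0]
et=np.array([-43.8,0,-33.5])
p,M=eyegoal(root,110,et,173.8); go(p,M)
o=ctrl.get_obs(); t=o["tcp_pos"]; A=np.array(o["ee_rot"])
im=ctrl.capture("wrist")[:,:,::-1]; cv2.imwrite("pics/w6n.png",im)
T=np.eye(4); T[:3,:3]=A; T[:3,3]=t; W=T@ctrl.calibration("wrist")["T_tool_cam"]; np.save("w6.npy",W)
print("eye px",proj("wrist",[t+A@et],W))
for y in(112.5,37.5,-37.5,-112.5): print(y,np.round(proj("wrist",wp(RK,[[148,y,205],[118,y,257]]),W)).tolist())
w=cv2.resize(im[100:420],None,fx=1.4,fy=1.4,interpolation=cv2.INTER_CUBIC); cv2.imwrite("pics/w6.png",w)
```

```text
t 14.93 shift [-0.04 -0.26 -0.12] rot [ 0.  -0.2 -0.1] rows 0.0 j [ 54.   5. -34. 116.  -9.  32. 111.] w 25.4 tcp [ 593.1 -244.8  248.1] F [-1.3  0.3 -0.8]
eye px [[278.92726476 324.58042991]]
112.5 [[426.0, 257.0], [460.0, 288.0]]
37.5 [[352.0, 257.0], [368.0, 288.0]]
-37.5 [[277.0, 258.0], [276.0, 288.0]]
-112.5 [[202.0, 258.0], [184.0, 288.0]]
```

Run:
```python
import cv2,numpy as np
im=cv2.imread("pics/w6n.png").astype(int); b,g,r=im[...,0],im[...,1],im[...,2]
m=((r<110)&(r>b+8)&(g<75)&(b<70)).astype(np.uint8); m[310:]=0
n,l,s,c=cv2.connectedComponentsWithStats(m)
for i in range(1,n):
    if s[i,4]>60:
        ys,xs=np.where(l==i); t=ys<ys.min()+4; q=ys>ys.max()-4
        print(s[i],np.round(c[i],1),"top",xs[t].mean().round(1),ys.min(),"bot",xs[q].mean().round(1),ys.max(),im[ys,xs].mean(0).round())
```

```text
[199  22   7  77 252] [203.6  65.4] top 203.2 22 bot 202.3 98 [30. 53. 81.]
[415  22  12 125 704] [417.9  85.1] top 419.4 22 bot 420.7 146 [29. 52. 81.]
[ 234   49   91   92 8068] [279.4  94.2] top 281.5 49 bot 279.1 140 [23. 41. 69.]
[186 162   3  72  87] [187.8 202.6] top 188.0 162 bot 187.4 233 [35. 50. 69.]
[415 190   7  42 235] [417.3 211.3] top 417.4 190 bot 417.9 231 [30. 52. 78.]
[210 204  21  64 410] [218.9 220.6] top 223.6 204 bot 212.2 267 [30. 54. 82.]
[369 204  36  28 492] [384.4 219. ] top 374.7 204 bot 392.0 231 [31. 57. 86.]
[181 250  27  38 347] [194.5 268. ] top 199.9 250 bot 186.0 287 [24. 39. 60.]
[348 254  22  33 245] [357.8 270. ] top 351.2 254 bot 364.5 286 [23. 40. 62.]
[423 254  38  34 311] [440.9 270.8] top 426.1 254 bot 454.2 287 [22. 38. 61.]
```

View pics/w6.png

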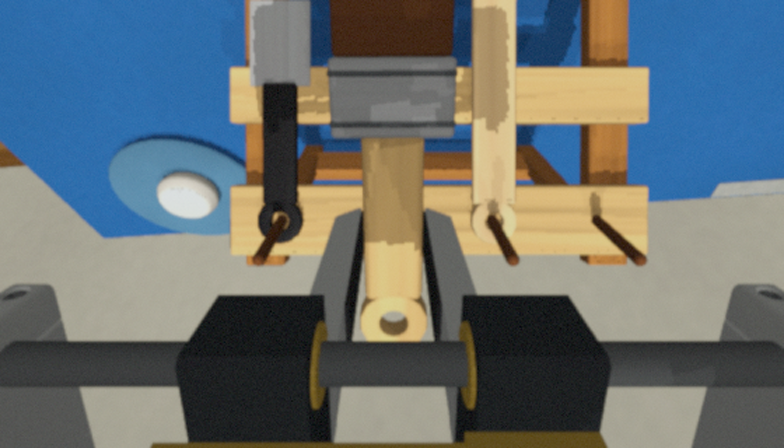

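The picture shows the brush held straight between the fingers, with its eye at (394,322), the ferrule corners at (330/457,136), the rail corners at (230/648,186), and the neighbouring peg tips at about (514,261), (642,261) and (259,261).

Run:
```python
from h import *
W=np.load("w6.npy")
cv=lambda a: px(a,(0,100/1),1.4) 
L=[[130.6,-150,187],[130.6,150,187],[71.1,-150,125.6],[71.1,150,125.6],[98.9,-150,154.4],[98.9,150,154.4],[118.4,112.5,256.3],[118.4,37.5,256.3],[118.4,-112.5,256.3]]
uv=cv([[230,186],[648,186],[230,68],[648,68],[230,124],[648,124],[641,260],[514,260],[259,260]])
L=np.array(L)
g=lambda p:(proj("wrist",wp(p,L+[0,0,p[3]]),W)-uv).ravel()
r=least_squares(g,RK+[0],loss='soft_l1');print(np.round(r.x,2),np.round(g(r.x),1))
for k in range(3):pass
r3=least_squares(lambda p:g(list(p)+[0]),RK,loss='soft_l1'); print("dz=0",np.round(r3.x,2),np.round(g(list(r3.x)+[0]),1))
# brush in tool frame
T=ctrl.calibration("wrist")["T_tool_cam"]
B=np.array([[0,0,6],[88,25,7],[88,-25,7],[120,25,7],[120,-25,7]],float)
uvb=cv([[394,321],[457,136],[330,136],[457,58],[330,58]]); B[:,1]*=1
def P(q): # q: eye mid tool xyz, pitch deg, yaw deg ; brush z = -tool z, y=tool y flipped
    Rb=R.from_euler('zyx',[q[4],q[3],0],degrees=True).as_matrix()
    return (B*[1,1,-1])@Rb.T+q[:3]
q=least_squares(lambda q:np.r_[(proj("wrist",P(q),T)-uvb).ravel(),0.1*(q[2]+33.5)],[-43.8,0,-33.5,0,0]);print("brush tool",np.round(q.x,1),np.round(q.fun,1))
o=ctrl.get_obs(); print(np.round(o["tcp_pos"],1),np.round(W[:3,3],1))
```

```text
[ 526.72 -202.55   -6.35   -1.24] [ 0.7 -0.  -0.4 -0.2  0.3 -0.8  0.1 -0.9  0.4 -0.9 -0.1 -1.1 -0.5  1.3
 -0.5  1.4  0.1  1.6]
dz=0 [ 526.22 -202.54   -6.4 ] [ 0.1  0.5  0.1  0.5 -0.3 -0.6  0.7 -0.5 -0.2 -0.6  0.5 -0.5  0.2  2.4
 -0.2  2.4 -0.6  2.5]
brush tool [-44.2   1.5 -31.9  -1.   -0.1] [-0.1  0.1 -1.7  0.8  1.8  0.9  0.5 -0.9 -0.5 -0.7  0.2]
[ 593.5 -244.2  248.2] [ 415.6 -224.4  388.7]
```

Run:
```python
from h import *
c=ctrl.calibration("wrist"); T=c["T_tool_cam"]; print(np.round(T,4)); print(c.keys(), [ (k,v) for k,v in c.items() if k not in("K","T_tool_cam")])
for y in (-0.8,0,1.5): print(proj("wrist",[[-44.2,y,-37.9]],T),proj("wrist",[[0,y,0]],T))
RK2=[526.5,-202.5,-6.35]
root=wp(RK2,[[148,-37.5,205]])[0]; print(root)
import h; h.RK=RK2
for s in (75,58,20):
    p,M=eyegoal(root,s,[-44.2,.5,-33],173.65); go(p,M)
```

```text
[[-3.00000e-04  9.57500e-01  2.88400e-01  8.52991e+01]
 [ 1.00000e+00  2.00000e-04  4.00000e-04  1.06430e+00]
 [ 3.00000e-04  2.88400e-01 -9.57500e-01 -2.10763e+02]
 [ 0.00000e+00  0.00000e+00  0.00000e+00  1.00000e+00]]
dict_keys(['K', 'T_tool_cam']) []
[[277.67221062 329.30272784]] [[277.95312768 244.524571  ]]
[[278.89590105 329.30266395]] [[279.04958319 244.52440581]]
[[281.19032999 329.30254415]] [[281.10544481 244.52409608]]
[ 669.44443034 -256.13897683  205.        ]
t 14.97 shift [-0.09 -0.4   3.38] rot [ 0.1 -0.2  0.1] rows 0.6 j [ 54.   5. -34. 116.  -9.  32. 111.] w 25.8 tcp [ 593.5 -244.2  248.2] F [ 0.7 -0.5 -0.2]
t 14.97 shift [-0.09 -0.4   5.08] rot [ 0.1 -0.2  0.1] rows 0.8 j [ 54.   5. -34. 116.  -9.  32. 111.] w 25.8 tcp [ 593.5 -244.2  248.2] F [ 0.7 -0.5 -0.2]
t 14.97 shift [-0.11 -0.41  8.88] rot [ 0.1 -0.2  0.1] rows 1.5 j [ 54.   5. -34. 116.  -9.  32. 111.] w 25.8 tcp [ 593.5 -244.2  248.2] F [ 0.7 -0.5 -0.2]
```

Run:
```python
from h import *
for i in range(3): print(np.round(ctrl.calibration("wrist")["T_tool_cam"][:3,3],2), np.round(ctrl.calibration("top")["pose"][:3,3],2))
for f in("w1","w2","w3","w4","w6"): pass
o=ctrl.get_obs();
```

```text
[  85.3     1.06 -210.76] [4.25400e+02 9.40000e-01 1.10112e+03]
[  85.3     1.06 -210.76] [4.25400e+02 9.40000e-01 1.10112e+03]
[  85.3     1.06 -210.76] [4.25400e+02 9.40000e-01 1.10112e+03]
```

Run:
```python
from h import *
o=ctrl.get_obs(); W=np.load("w6.npy"); A=np.array(o["ee_rot"])
print(np.round(A.T@(W[:3,3]-[593.1,-244.8,248.1]),2))
import h; h.RK=[526.5,-202.5,-6.35]
root=wp(h.RK,[[148,-37.5,205]])[0]
for s in (75,45):
    p,M=eyegoal(root,s,[-44.2,1.5,-33],173.65); go(p,M)
```

```text
[  85.22    1.2  -210.79]
t 14.97 shift [-0.09 -0.5   3.38] rot [ 0.1 -0.2  0.1] rows 0.6 j [ 54.   5. -34. 116.  -9.  32. 111.] w 25.8 tcp [ 593.5 -244.2  248.2] F [ 0.7 -0.5 -0.2]
t 14.97 shift [-0.1  -0.51  6.38] rot [ 0.1 -0.2  0.1] rows 1.1 j [ 54.   5. -34. 116.  -9.  32. 111.] w 25.8 tcp [ 593.5 -244.2  248.2] F [ 0.7 -0.5 -0.2]
```

Call:
step_arm(
  linear=[
    [-0.1,-0.5,0.5],
    [-0.1,-0.5,1.5],
    [-0.1,-0.5,2.5],
    [-0.1,-0.5,2.8],
    [-0.1,-0.5,2.8],
  ],
  rotation=[
    [0,-0.2,0],
    [0,-0.2,0],
    [0,-0.2,0],
    [0,-0.2,0],
    [0,-0.2,0],
  ],
  hand=[0.9,0.9,0.9,0.9,0.9],
)

```text
time_s: 15.6
tcp_pos: [607.4, -251.7, 223.1]
ee_rot: [[-0.861, 0.109, 0.496], [0.095, 0.994, -0.053], [-0.499, 0.002, -0.866]]
ft_force: [-0.1, -0.1, -1.8]
width: 25.3
grip_force: 35.0
```

```bash
cat > pk.py <<'E'
from h import *
import cv2,h,sys
h.RK=[526.5,-202.5,-6.35]
def look(yl,et,s):
    root=wp(h.RK,[[148,yl,205]])[0]
    p,M=eyegoal(root,s,et,173.65); go(p,M)
    o=ctrl.get_obs(); t=o["tcp_pos"]; A=np.array(o["ee_rot"])
    im=ctrl.capture("wrist")[:,:,::-1]; cv2.imwrite(f"pics/l{o['time_s']:.2f}.png",im)
    T=np.eye(4); T[:3,:3]=A; T[:3,3]=t; W=T@ctrl.calibration("wrist")["T_tool_cam"]
    for y in(112.5,37.5,-112.5): print(y,np.round(proj("wrist",wp(h.RK,[[118.4,y,256.3]]),W),1).tolist())
    im=im.astype(int); b,g,r=im[...,0],im[...,1],im[...,2]
    m=((r<110)&(r>b+8)&(g<75)&(b<70)).astype(np.uint8); m[:200]=0
    n,l,st,c=cv2.connectedComponentsWithStats(m)
    for i in range(1,n):
        if 60<st[i,4]<1500:
            ys,xs=np.where(l==i); q=ys>ys.max()-5; tt=ys<ys.min()+4
            print(st[i],"top",xs[tt].mean().round(1),"tip",xs[q].mean().round(1),ys.max()-2)
    # hole: dark/light blob around eye
    e=proj("wrist",[t+A@(np.array(et)-[0,0,6])],W)[0]; print("eye px",e)
    return im,e
E
python3 - <<'E'
from pk import *
im,e=look(-37.5,[-44.2,1.5,-33],45)
E
```

```text
t 15.6 shift [-0.06  0.08  3.47] rot [ 0.1 -0.1  0. ] rows 0.6 j [ 53.   8. -33. 116.  -6.  29. 109.] w 25.3 tcp [ 607.4 -251.7  223.1] F [-0.1 -0.1 -1.8]
112.5 [[486.8, 307.6]]
37.5 [[384.7, 307.7]]
-112.5 [[180.0, 307.9]]
[432 200   8  42 298] top 435.0 tip 435.4 239
[210 208  23  40 463] top 223.6 tip 210.0 245
[384 208  36  34 592] top 386.8 tip 405.2 239
[256 252   4  46  63] top 258.5 tip 256.0 295
[176 262  30  45 446] top 197.4 tip 181.2 304
[360 266  28  41 351] top 363.9 tip 382.0 304
[443 266  47  42 447] top 446.0 tip 482.5 305
[220 328  14  66 301] top 228.6 tip 225.1 391
[328 329  14  65 295] top 332.6 tip 335.2 391
[324 407 104  12 282] top 378.1 tip 328.6 416
[135 415 102   5 251] top 185.0 tip 185.0 417
eye px [281.19477665 330.37828247]
```

Call:
step_arm(
  linear=[
    [-0.05,0,0.8],
    [-0.05,0,1.6],
    [-0.05,0,2.2],
    [-0.05,0,2.8],
    [-0.05,0,3.4],
  ],
  rotation=[
    [0,0,0],
    [0,0,0],
    [0,0,0],
    [0,0,0],
    [0,0,0],
  ],
  hand=[0.9,0.9,0.9,0.9,0.9],
)

```text
time_s: 16.27
tcp_pos: [624.9, -253.9, 194.0]
ee_rot: [[-0.861, 0.109, 0.497], [0.096, 0.994, -0.053], [-0.5, 0.002, -0.866]]
ft_force: [-0.1, -0.1, -1.4]
width: 25.5
grip_force: 35.0
```

Run:
```python
from pk import *
im,e=look(-37.5,[-44.2,1.5,-33],12)
# print row/col gray profile around the eye hole
v,u=int(e[1]),int(e[0]); 
for r in range(v-12,v+12,2): print(r,[tuple(im[r,c][::-1]//10) for c in range(u-14,u+15,4)])
```

```text
t 16.27 shift [0.01 0.12 3.37] rot [ 0.1 -0.   0. ] rows 0.6 j [ 50.  11. -32. 116.  -2.  25. 105.] w 25.5 tcp [ 624.9 -253.9  194. ] F [-0.1 -0.1 -1.4]
112.5 [[522.2, 337.7]]
37.5 [[402.9, 337.8]]
-112.5 [[163.7, 338.1]]
[170 200   4  72 110] top 171.7 tip 172.0 269
[450 203  10  53 450] top 453.9 tip 454.3 253
[199 213  29  91 738] top 220.2 tip 201.0 301
[398 216  38  40 709] top 399.1 tip 420.4 253
[254 252   6  56  73] top 258.5 tip 254.8 305
[168 280  28  32 396] top 187.4 tip 179.6 309
[371 284  25  28 268] top 375.4 tip 387.2 309
[465 284  53  52 627] top 468.3 tip 513.0 333
[276 323  14  14 132] top 282.1 tip 282.0 334
[220 328  13  66 213] top 228.3 tip 225.5 391
[328 329  14  65 260] top 332.5 tip 335.2 391
[324 407 104  10 262] top 378.0 tip 329.0 414
[135 414 102   5 216] top 185.8 tip 185.7 416
eye px [281.19504345 330.37924896]
318 [(np.int64(22), np.int64(20), np.int64(14)), (np.int64(22), np.int64(21), np.int64(14)), (np.int64(22), np.int64(21), np.int64(14)), (np.int64(22), np.int64(20), np.int64(14)), (np.int64(22), np.int64(20), np.int64(14)), (np.int64(22), np.in
[... 3264 characters left out ...]
.int64(22), np.int64(20), np.int64(14)), (np.int64(22), np.int64(20), np.int64(14)), (np.int64(19), np.int64(16), np.int64(10)), (np.int64(13), np.int64(9), np.int64(5)), (np.int64(13), np.int64(8), np.int64(4)), (np.int64(18), np.int64(14), np.int64(9)), (np.int64(22), np.int64(19), np.int64(12)), (np.int64(22), np.int64(19), np.int64(13))]
340 [(np.int64(22), np.int64(20), np.int64(14)), (np.int64(22), np.int64(20), np.int64(14)), (np.int64(22), np.int64(20), np.int64(14)), (np.int64(20), np.int64(18), np.int64(12)), (np.int64(20), np.int64(17), np.int64(11)), (np.int64(22), np.int64(19), np.int64(12)), (np.int64(22), np.int64(19), np.int64(13)), (np.int64(22), np.int64(19), np.int64(13))]
```

Call:
step_arm(
  linear=[
    [0,0.1,0.8],
    [0,0.1,1.6],
    [0,0.1,2.3],
    [0,0.1,2.8],
    [0,0.1,3.2],
  ],
  rotation=[
    [0,0,0],
    [0,0,0],
    [0,0,0],
    [0,0,0],
    [0,0,0],
  ],
  hand=[0.9,0.9,0.9,0.9,0.9],
)

```text
time_s: 16.95
tcp_pos: [640.8, -254.6, 166.3]
ee_rot: [[-0.861, 0.109, 0.497], [0.095, 0.994, -0.053], [-0.5, 0.002, -0.866]]
ft_force: [0.9, -0.3, -0.8]
width: 25.8
grip_force: 35.0
```

Call:
step_arm(
  linear=[
    [-0.35,0,0.5],
    [-0.8,0,0.95],
    [-0.8,0,1.0],
    [-0.8,0,1.0],
    [-0.8,0,1.0],
  ],
  rotation=[
    [0,-6,0],
    [0,-12,0],
    [0,-12,0],
    [0,-12,0],
    [0,-12,0],
  ],
  hand=[0.9,0.9,0.9,0.75,0.6],
)

```text
time_s: 17.58
tcp_pos: [648.3, -259.2, 154.8]
ee_rot: [[-0.76, 0.114, 0.64], [0.082, 0.993, -0.08], [-0.645, -0.009, -0.764]]
ft_force: [0.9, -1.5, -1.3]
width: 32.9
grip_force: 0.0
```

Call:
step_arm(
  linear=[
    [0,0,0],
    [0,0,0],
    [0,0,-1],
    [0,0,-3],
    [0,0,-7],
  ],
  rotation=[
    [0,0,0],
    [0,0,0],
    [0,0,0],
    [0,0,0],
    [0,0,0],
  ],
  hand=[0.55,0.55,0.55,0.55,0.55],
)

```text
time_s: 18.2
tcp_pos: [614.0, -256.1, 186.9]
ee_rot: [[-0.768, 0.115, 0.629], [0.084, 0.993, -0.079], [-0.634, -0.007, -0.773]]
ft_force: [-0.5, 0.9, -0.7]
width: 42.2
grip_force: 0.0
```

Call:
step_arm(
  linear=[
    [0,0,-4],
    [0,0,-8],
    [0,0,-8],
    [0,0,-8],
    [0,0,-8],
  ],
  rotation=[
    [0,0,0],
    [0,0,0],
    [0,0,0],
    [0,0,0],
    [0,0,0],
  ],
  hand=[0.5,0.5,0.5,0.5,0.5],
)

```text
time_s: 18.82
tcp_pos: [564.8, -249.8, 250.3]
ee_rot: [[-0.766, 0.115, 0.633], [0.083, 0.993, -0.08], [-0.638, -0.009, -0.77]]
ft_force: [0.5, -0.0, 0.3]
width: 47.0
grip_force: 0.0
```

Run:
```python
from h import *
import cv2
RK2=[526.5,-202.5,-6.35]
o=ctrl.get_obs(); t=o["tcp_pos"]; A=np.array(o["ee_rot"])
im=ctrl.capture("wrist")[:,:,::-1]; cv2.imwrite("pics/w7.png",im)
T=np.eye(4); T[:3,:3]=A; T[:3,3]=t; W=T@ctrl.calibration("wrist")["T_tool_cam"]
# predicted positions for brush hanging at rest on rail: local coords; slope dir d, normal n
d=np.array([-np.cos(np.radians(46)),0,-np.sin(np.radians(46))]); n=np.array([-np.sin(np.radians(46)),0,np.cos(np.radians(46))])
r0=np.array([148,-37.5,205])+2*d
pts=np.array([r0+12*n, r0+88*d+13*n+[0,25,0], r0+88*d+13*n-[0,25,0],r0+120*d+13*n+[0,25,0], r0+120*d+13*n-[0,25,0]])
u=proj("wrist",wp(RK2,pts),W); print(np.round(u))
ur=proj("wrist",wp(RK2,[[148,-37.5,205],[118,-37.5,257]]),W); print("peg",np.round(ur)); print(np.round(t),o["joints"].round())
# ferrule mask: grayish low saturation
hsv=cv2.cvtColor(im,cv2.COLOR_BGR2HSV); m=((hsv[...,1]<40)&(hsv[...,2]>70)).astype(np.uint8); m[300:]=0
nn,l,s,c=cv2.connectedComponentsWithStats(m)
for i in range(1,nn):
    if s[i,4]>300: print("gray",s[i],c[i].round(),im[l==i].mean(0).round())
```

```text
[[285. 255.]
 [311. 171.]
 [261. 171.]
 [312. 138.]
 [261. 138.]]
peg [[285. 253.]
 [285. 290.]]
[ 565. -250.  250.] [ 97.   0. -69. 125. -37.  21. 142.]
gray [ 189  101   45   63 2563] [211. 132.] [149. 151. 151.]
gray [ 251  138   94   37 1631] [278. 156.] [158. 160. 160.]
gray [    0   174   240   126 16120] [ 90. 258.] [144. 158. 161.]
gray [125 198  42  30 994] [146. 213.] [182. 189. 188.]
gray [  321   205   239    95 12111] [478. 262.] [141. 155. 157.]
gray [ 237  275   88   25 1897] [280. 288.] [146. 161. 164.]
```

The brush hangs, with its ferrule where a resting brush should put it. Next is the knife, gripped at x≈92 with an 8° lean away from the tall jar.

```bash
cat > kn.py <<'E'
from h import *
K=[554.9,168.9,149.2]
def kt(h_,x=92,lean=8):
    M=rot(K[2],lean); P=wp(K,[[x,0,0]])[0]; return P+26*M[:,2]+[0,0,h_],M
E
python3 - <<'E'
from kn import *
p,M=kt(160); print(p,kt(0)[0]); go(p,M)
E
```

```text
[478.98383641 214.15511614 134.25303021] [478.98383641 214.15511614 -25.74696979]
t 18.88 shift [17.93 45.16 -0.19] rot [ 9.4 31.4 22.7] rows 8.1 j [ 97.   0. -69. 125. -38.  21. 143.] w 47.2 tcp [ 565.7 -249.3  251.9] F [2.6 2.2 1.5]
```

Call:
step_arm(
  linear=[
    [2.2,5.5,-0.2],
    [4.4,11,-0.3],
    [6.6,16.5,-0.3],
    [8.8,22,-0.2],
    [11,27.5,-0.1],
  ],
  rotation=[
    [1.1,3.8,2.8],
    [2.3,7.7,5.6],
    [3.4,11.5,8.3],
    [4.6,15.4,11.1],
    [5.7,19.2,13.9],
  ],
  hand=[0.5,0.5,0.5,0.5,0.5],
)

```text
time_s: 19.5
tcp_pos: [524.5, -52.0, 197.8]
ee_rot: [[-0.875, 0.3, 0.38], [0.295, 0.953, -0.073], [-0.384, 0.048, -0.922]]
ft_force: [-0.5, -0.5, -0.8]
width: 47.0
grip_force: 0.0
```

Run:
```python
from kn import *
p,M=kt(160); go(p,M)
```

```text
t 19.5 shift [14.28 23.68  2.18] rot [ 6.2 14.2 12.1] rows 4.6 j [ 68.  -3. -70. 125.   4.  34.  67.] w 47.0 tcp [524.5 -52.  197.8] F [-0.5 -0.5 -0.8]
```

Call:
step_arm(
  linear=[
    [2.9,4.7,0.4],
    [5.8,9.4,0.9],
    [8.6,14.2,1.3],
    [11.4,19,1.7],
    [14.3,23.7,2.2],
  ],
  rotation=[
    [1.2,2.8,2.4],
    [2.5,5.7,4.8],
    [3.7,8.5,7.3],
    [5,11.4,9.7],
    [6.2,14.2,12.1],
  ],
  hand=[0.5,0.5,0.5,0.5,0.5],
)

```text
time_s: 20.12
tcp_pos: [484.2, 183.9, 141.2]
ee_rot: [[-0.853, 0.506, 0.126], [0.501, 0.863, -0.07], [-0.144, 0.003, -0.99]]
ft_force: [1.1, -0.9, 0.4]
width: 47.3
grip_force: 0.0
```

Call:
step_arm(
  linear=[
    [0,0,0],
    [0,0,0],
    [0,0,0],
    [0,0,0],
    [0,0,0],
  ],
  rotation=[
    [0,0,0],
    [0,0,0],
    [0,0,0],
    [0,0,0],
    [0,0,0],
  ],
  hand=[0.5,0.5,0.5,0.5,0.5],
)

```text
time_s: 20.75
tcp_pos: [484.9, 180.9, 142.2]
ee_rot: [[-0.853, 0.506, 0.129], [0.501, 0.863, -0.07], [-0.147, 0.004, -0.989]]
ft_force: [0.8, -0.0, 0.3]
width: 46.9
grip_force: 0.0
```

Run:
```python
from kn import *
import cv2
p,M=kt(160); go(p,M)
o=ctrl.get_obs(); t=o["tcp_pos"]; A=np.array(o["ee_rot"])
im=ctrl.capture("wrist")[:,:,::-1]; cv2.imwrite("pics/k1.png",im)
T=np.eye(4); T[:3,:3]=A; T[:3,3]=t; W=T@ctrl.calibration("wrist")["T_tool_cam"]; np.save("k1.npy",W)
print("pred strip corners,eye",proj("wrist",wp(K,[[105,45,10],[105,-45,10],[119,45,10],[119,-45,10],[60,14,12],[60,-14,12],[0,0,12]]),W).round(1).tolist())
hsv=cv2.cvtColor(im,cv2.COLOR_BGR2HSV)
def comp(m,lo,nm):
    n,l,s,c=cv2.connectedComponentsWithStats(m.astype(np.uint8))
    for i in range(1,n):
        if s[i,4]>lo: print(nm,s[i],c[i].round(1),im[l==i].mean(0).round())
comp((hsv[...,1]<110)&(hsv[...,2]<120)&(hsv[...,2]>45)&(np.arange(420)[:,None]<310),150,"darkgray")
comp((hsv[...,1]>165)&(hsv[...,0]<16)&(hsv[...,2]>120),300,"orange")
```

```text
t 20.75 shift [2.29 2.56 0.48] rot [0.3 0.4 0.4] rows 0.6 j [ 24.  20. -66. 116.  31.  57.   1.] w 46.9 tcp [484.9 180.9 142.2] F [ 0.8 -0.   0.3]
pred strip corners,eye [[261.3, 149.9], [345.9, 150.4], [261.0, 136.5], [347.2, 137.1], [289.7, 190.6], [314.7, 190.7], [300.4, 237.6]]
darkgray [ 261  137   85   14 1040] [301.8 142.8] [104. 104. 102.]
darkgray [359 201  31  59 853] [372.2 224.7] [100. 109. 112.]
darkgray [ 197  249   45   61 1302] [219.9 282.2] [100. 103. 102.]
darkgray [ 320  249   45   61 1292] [340.6 282. ] [ 99. 103. 102.]
darkgray [295 259  24  29 258] [305.2 269.8] [ 94. 105. 111.]
orange [288 200  26  48 721] [300.9 221.8] [ 47.  95. 145.]
```

Call:
step_arm(
  linear=[
    [2.3,2.6,0.5],
    [2.7,2.6,3.5],
    [3.4,2.6,8],
    [4.0,2.6,12],
    [4.3,2.6,14.2],
  ],
  rotation=[
    [0.3,0.4,0.4],
    [0.3,0.4,0.4],
    [0.3,0.4,0.4],
    [0.3,0.4,0.4],
    [0.3,0.4,0.4],
  ],
  hand=[0.5,0.5,0.5,0.5,0.5],
)

```text
time_s: 21.42
tcp_pos: [478.5, 215.3, -6.5]
ee_rot: [[-0.851, 0.511, 0.118], [0.506, 0.859, -0.072], [-0.138, -0.001, -0.99]]
ft_force: [-0.7, 0.6, 0.4]
width: 47.4
grip_force: 0.0
```

Call:
step_arm(
  linear=[
    [0,0,0],
    [0,0,0],
    [0,0,0],
    [0,0,0],
    [0,0,0],
  ],
  rotation=[
    [0,0,0],
    [0,0,0],
    [0,0,0],
    [0,0,0],
    [0,0,0],
  ],
  hand=[0.5,0.5,0.5,0.5,0.5],
)

```text
time_s: 22.05
tcp_pos: [479.5, 215.8, -4.3]
ee_rot: [[-0.851, 0.511, 0.12], [0.506, 0.859, -0.071], [-0.14, 0.001, -0.99]]
ft_force: [-0.3, -0.4, 0.2]
width: 47.1
grip_force: 0.0
```

Run:
```python
from kn import *
p,M=kt(0); go(p,M)
```

```text
t 22.05 shift [ 0.26 -0.17  2.13] rot [0. 0. 0.] rows 0.4 j [  7.  33. -54. 121.  49.  48. -19.] w 47.1 tcp [479.5 215.8  -4.3] F [-0.3 -0.4  0.2]
```

Call:
step_arm(
  linear=[
    [0.1,-0.1,0.8],
    [0.2,-0.15,1.5],
    [0.25,-0.15,2],
    [0.25,-0.15,2.15],
    [0.25,-0.15,2.15],
  ],
  rotation=[
    [0,0,0],
    [0,0,0],
    [0,0,0],
    [0,0,0],
    [0,0,0],
  ],
  hand=[0.5,0.5,0.5,0.5,0.5],
)

```text
time_s: 22.68
tcp_pos: [478.8, 214.5, -26.4]
ee_rot: [[-0.851, 0.511, 0.12], [0.506, 0.86, -0.071], [-0.139, 0.0, -0.99]]
ft_force: [0.7, -0.3, -0.6]
width: 47.1
grip_force: 0.0
```

Call:
step_arm(
  linear=[
    [0,0,0],
    [0,0,0],
    [0,0,0],
    [0,0,0],
    [0,0,0],
  ],
  rotation=[
    [0,0,0],
    [0,0,0],
    [0,0,0],
    [0,0,0],
    [0,0,0],
  ],
  hand=[0.7,0.85,0.9,0.9,0.9],
  squeeze=45,
)

```text
time_s: 23.3
tcp_pos: [478.9, 214.3, -26.2]
ee_rot: [[-0.851, 0.511, 0.12], [0.506, 0.86, -0.071], [-0.139, 0.0, -0.99]]
ft_force: [-0.6, -2.1, 4.3]
width: 27.3
grip_force: 45.0
```

Run:
```python
from kn import *
p,M=kt(0); go(p,M)
o=ctrl.get_obs(); A=np.array(o["ee_rot"]); e=A.T@(wp(K,[[0,0,6]])[0]-o["tcp_pos"]); print("eye in tool",e, "lean",np.degrees(np.arcsin(-A[2,0])))
p,M=kt(280); go(p,M)
```

```text
t 23.3 shift [-0.02 -0.01 -0.04] rot [0.  0.  0.1] rows 0.0 j [  6.  35. -52. 121.  52.  46. -22.] w 27.3 tcp [478.9 214.3 -26.2] F [-0.6 -2.1  4.3]
eye in tool [-92.14806969  -0.19270407 -19.52631943] lean 8.01106285208639
t 23.3 shift [ -3.92  -0.   -27.77] rot [0.  0.  0.1] rows 4.7 j [  6.  35. -52. 121.  52.  46. -22.] w 27.3 tcp [478.9 214.3 -26.2] F [-0.6 -2.1  4.3]
```

Call:
step_arm(
  linear=[
    [-0.4,0,-2.5],
    [-1.1,0,-8],
    [-2,0,-14],
    [-2.9,0,-20],
    [-3.8,0,-26],
  ],
  rotation=[
    [0,0,0],
    [0,0,0],
    [0,0,0],
    [0,0,0],
    [0,0,0],
  ],
  hand=[0.9,0.9,0.9,0.9,0.9],
)

```text
time_s: 23.92
tcp_pos: [479.6, 213.4, 238.1]
ee_rot: [[-0.851, 0.511, 0.119], [0.506, 0.86, -0.071], [-0.139, 0.0, -0.99]]
ft_force: [1.5, -0.8, -2.3]
width: 27.6
grip_force: 45.0
```

```bash
cat >> kn.py <<'E'
import h
h.RK=[526.5,-202.5,-6.35]
root=wp(h.RK,[[148,112.5,205]])[0]
def tgt(s,et,tilt=34,yaw=173.65): return eyegoal(root,s,et,yaw,M=rot(yaw,tilt))
E
python3 - <<'E'
from kn import *
p,M=tgt(105,[-92.1,-.2,-19.5]); print(root,p); go(p,M)
E
```

```text
[ 686.0346799  -107.05925447  205.        ] [568.83034701 -93.81500433 228.26476832]
t 23.93 shift [-23.   -21.85   4.21] rot [ -8.8 -25.6 -23. ] rows 5.3 j [ 23.  13. -67. 107.  22.  67.   7.] w 27.6 tcp [479.6 213.4 238.1] F [ 1.5 -0.8 -2.3]
```

Call:
step_arm(
  linear=[
    [-3.8,-3.6,-0.5],
    [-7.6,-7.2,-1],
    [-11.4,-10.8,-0.8],
    [-15.2,-14.4,0],
    [-18,-17,1.5],
  ],
  rotation=[
    [-1.4,-4.2,-3.8],
    [-2.9,-8.5,-7.6],
    [-4.3,-12.7,-11.4],
    [-5.8,-17,-15.2],
    [-6.9,-20,-18],
  ],
  hand=[0.9,0.9,0.9,0.9,0.9],
)

```text
time_s: 24.55
tcp_pos: [548.2, -27.7, 247.5]
ee_rot: [[-0.859, 0.201, 0.472], [0.183, 0.979, -0.084], [-0.479, 0.014, -0.878]]
ft_force: [0.5, 1.0, -2.4]
width: 27.2
grip_force: 45.0
```

Run:
```python
from kn import *
p,M=tgt(105,[-92.1,-.2,-19.5]); go(p,M)
```

```text
t 24.55 shift [-2.06 -6.08  3.22] rot [-2.1 -5.3 -4.9] rows 1.2 j [ 46.  -8. -51. 124.   3.  33.  70.] w 27.2 tcp [548.2 -27.7 247.5] F [ 0.5  1.  -2.4]
```

Joints are fine. I'll finish the approach, let it settle and look.

Call:
step_arm(
  linear=[
    [-0.7,-2,1],
    [-1.4,-4,2],
    [-2.1,-6.1,3.2],
    [-2.1,-6.1,3.2],
    [-2.1,-6.1,3.2],
  ],
  rotation=[
    [-0.7,-1.8,-1.6],
    [-1.4,-3.6,-3.2],
    [-2.1,-5.3,-4.9],
    [-2.1,-5.3,-4.9],
    [-2.1,-5.3,-4.9],
  ],
  hand=[0.9,0.9,0.9,0.9,0.9],
)

```text
time_s: 25.18
tcp_pos: [568.9, -90.3, 227.4]
ee_rot: [[-0.827, 0.109, 0.552], [0.093, 0.994, -0.057], [-0.555, 0.004, -0.832]]
ft_force: [-0.2, 0.3, -1.7]
width: 27.2
grip_force: 45.0
```

Call:
step_arm(
  linear=[
    [0,0,0],
    [0,0,0],
    [0,0,0],
    [0,0,0],
    [0,0,0],
  ],
  rotation=[
    [0,0,0],
    [0,0,0],
    [0,0,0],
    [0,0,0],
    [0,0,0],
  ],
  hand=[0.9,0.9,0.9,0.9,0.9],
)

```text
time_s: 25.8
tcp_pos: [569.0, -90.9, 227.4]
ee_rot: [[-0.827, 0.11, 0.552], [0.094, 0.994, -0.058], [-0.555, 0.004, -0.832]]
ft_force: [0.4, -0.2, -1.2]
width: 27.3
grip_force: 45.0
```

```bash
cat > lk.py <<'E'
from kn import *
import cv2
def look(et):
    o=ctrl.get_obs(); t=o["tcp_pos"]; A=np.array(o["ee_rot"])
    im=ctrl.capture("wrist")[:,:,::-1]; cv2.imwrite(f"pics/m{o['time_s']:.2f}.png",im)
    Tc=ctrl.calibration("wrist")["T_tool_cam"]; T=np.eye(4); T[:3,:3]=A; T[:3,3]=t; W=T@Tc; np.save("m.npy",W)
    for y in(112.5,37.5,-37.5,-112.5): print(y,"root/tip",np.round(proj("wrist",wp(h.RK,[[148,y,205],[118.4,y,256.3]]),W),1).tolist())
    G=R.from_euler('y',8,degrees=True).as_matrix() # knife axes in tool: x dips less than tool x
    kx=G@[1,0,0]; kz=G@[0,0,-1]
    pts=[np.array(et)+6*kz]+[np.array(et)+a*kx+b*np.array([0,1,0])+c*kz for a,b,c in((105,45,4),(105,-45,4),(119,45,4),(119,-45,4))]
    print("eye,strip pred",np.round(proj("wrist",pts,Tc),1).tolist())
    I=im.astype(int); b,g,r=I[...,0],I[...,1],I[...,2]
    def comp(m,lo,nm,hi=4000):
        n,l,s,c=cv2.connectedComponentsWithStats(m.astype(np.uint8))
        for i in range(1,n):
            if lo<s[i,4]<hi:
                ys,xs=np.where(l==i); print(nm,s[i],c[i].round(1),"top",xs[ys<ys.min()+4].mean().round(1),"bot",xs[ys>ys.max()-4].mean().round(1))
    rows=np.arange(420)[:,None]
    comp((r<110)&(r>b+8)&(g<75)&(b<70)&(rows>150)&(rows<345),80,"brown")
    hsv=cv2.cvtColor(im,cv2.COLOR_BGR2HSV)
    comp((hsv[...,1]<70)&(hsv[...,2]<130)&(hsv[...,2]>30)&(rows<310),200,"gray")
    comp((hsv[...,1]>150)&(hsv[...,0]<16)&(r>100)&(rows>150),150,"orange")
    return im
E
python3 - <<'E'
from lk import *
et=[-92.1,-.2,-19.5]
p,M=tgt(105,et); go(p,M); look(et)
E
```

```text
t 25.8 shift [-0.06 -0.29 -0.06] rot [ 0.2 -0.3 -0.1] rows 0.1 j [ 45.  -4. -41. 128.  -4.  22.  90.] w 27.3 tcp [569.  -90.9 227.4] F [ 0.4 -0.2 -1.2]
112.5 root/tip [[276.5, 289.5], [275.9, 327.6]]
37.5 root/tip [[206.3, 289.8], [191.6, 327.9]]
-37.5 root/tip [[136.0, 290.0], [107.2, 328.2]]
-112.5 root/tip [[65.6, 290.2], [22.6, 328.5]]
eye,strip pred [[278.8, 374.7], [353.2, 250.8], [203.6, 250.8], [355.6, 230.1], [201.1, 230.1]]
brown [136 151   5  24  92] [137.8 162.6] top 137.3 bot 138.6
brown [ 65 202  16 102 429] [ 74.4 247.5] top 68.2 bot 68.0
brown [ 91 245  21  19 226] [103.3 256.8] top 107.6 bot 101.4
brown [252 250  11  62 115] [257.1 271.9] top 259.8 bot 252.2
brown [ 39 284  28  30 292] [ 53.3 298.1] top 59.8 bot 41.9
brown [191 286  18  26 175] [201.4 299.4] top 205.0 bot 198.6
brown [104 290  30  38 290] [119.5 308.7] top 130.0 bot 108.0
brown [219 328  12  17 100] [224.7 336.6] top 225.4 bot 224.5
brown [331 328  12  17 105] [335.8 336.5] top 335.3 bot 335.8
gray [448  95  30  52 397] [462.9 114.5] top 470.1 bot 468.5
gray [ 477  119   60   42 1544] [506.1 139.5] top 518.4 bot 493.3
gray [ 90 175  97  31 305] [133.9 190.6] top 140.1 bot 119.7
gray [  34  198   42  107 1954] [ 57.1 246.4] top 55.2 bot 62.2
gray [  0 303  40   7 225] [ 20.5 306.4] top 20.9 bot 20.3
gray [522 303  38   7 227] [539.9 306.3] top 539.1 bot 540.5
orange [  91  151   47   27 1110] [113.9 163. ] top 113.4 bot 109.5
orange [138 225  50  16 577] [162.3 230.7] top 162.3 bot 154.5
```

Run:
```python
import cv2,numpy as np,glob
im=cv2.imread(glob.glob("pics/m25*.png")[0]); v=im.astype(int).sum(2)//3
print("col230 r120-270",v[120:270:3,230].tolist()); print("col330",v[120:270:3,330].tolist())
print("row240 c190-220",v[240,190:220].tolist(),"c340-370",v[240,340:370].tolist())
for r in(265,285,310,330,345,385,395): print(r,[ (int(c),im[r,c].tolist()) for c in range(244,320,6)])
```

```text
col230 r120-270 [60, 80, 94, 90, 92, 96, 113, 115, 118, 119, 106, 105, 104, 105, 105, 106, 115, 116, 115, 114, 114, 119, 118, 116, 115, 110, 107, 111, 109, 129, 131, 130, 132, 132, 136, 131, 115, 57, 65, 64, 69, 69, 69, 72, 158, 175, 172, 164, 82, 152]
col330 [75, 80, 85, 102, 107, 107, 107, 107, 110, 121, 112, 109, 107, 109, 109, 106, 119, 122, 122, 120, 118, 122, 121, 119, 121, 117, 122, 126, 124, 123, 121, 144, 145, 144, 148, 147, 139, 55, 73, 76, 78, 74, 74, 77, 114, 164, 166, 164, 167, 165]
row240 c190-220 [197, 197, 193, 190, 192, 191, 191, 191, 189, 189, 190, 188, 189, 188, 181, 157, 102, 74, 73, 74, 75, 72, 74, 73, 78, 74, 78, 73, 72, 68] c340-370 [75, 74, 73, 79, 76, 75, 76, 77, 77, 73, 77, 75, 75, 78, 72, 78, 98, 107, 109, 113, 114, 111, 113, 109, 110, 112, 113, 112, 111, 112]
265 [(244, [102, 103, 102]), (250, [97, 99, 99]), (256, [16, 23, 16]), (262, [58, 125, 184]), (268, [193, 193, 194]), (274, [190, 193, 193]), (280, [194, 195, 195]), (286, [194, 196, 196]), (292, [195, 196, 195]), (298, [71, 133, 190]), (304, [29, 27, 32]), (310, [98, 101, 100]), (316, [103, 104, 103]
[... 1105 characters left out ...]
3, 43]), (304, [49, 49, 49]), (310, [41, 48, 44]), (316, [48, 47, 48])]
385 [(244, [152, 168, 171]), (250, [153, 169, 171]), (256, [151, 167, 171]), (262, [152, 168, 171]), (268, [80, 131, 182]), (274, [59, 125, 184]), (280, [64, 128, 186]), (286, [62, 133, 192]), (292, [90, 141, 187]), (298, [150, 164, 167]), (304, [151, 167, 172]), (310, [151, 167, 169]), (316, [153, 168, 171])]
395 [(244, [152, 168, 171]), (250, [152, 168, 171]), (256, [155, 170, 172]), (262, [156, 169, 173]), (268, [153, 166, 169]), (274, [154, 169, 172]), (280, [152, 169, 171]), (286, [153, 169, 172]), (292, [156, 171, 173]), (298, [154, 169, 173]), (304, [155, 171, 172]), (310, [153, 169, 171]), (316, [152, 168, 172])]
```

Run:
```python
from kn import *
Tc=ctrl.calibration("wrist")["T_tool_cam"]; G=R.from_euler('y',8,degrees=True).as_matrix()
et=np.array([-92.1,1.0,-19.5]); kx=G@[1,0,0]; kz=G@[0,0,-1]
print("end row pred",proj("wrist",[et-16*kx+6*kz, et-16*kx-6*kz],Tc))
import cv2,glob
im=cv2.imread(glob.glob("pics/m25*.png")[0]); print([(r,int(im[r,280,2])-int(im[r,280,0])) for r in range(376,396)])
et[1]=1.3
for s in(78,45): p,M=tgt(s,et); go(p,M)
```

```text
end row pred [[280.45109655 389.35277904]
 [280.45255331 375.35696078]]
[(376, 24), (377, 50), (378, 58), (379, 63), (380, 70), (381, 100), (382, 108), (383, 121), (384, 120), (385, 122), (386, 121), (387, 121), (388, 102), (389, 58), (390, 27), (391, 19), (392, 19), (393, 19), (394, 21), (395, 19)]
t 25.85 shift [ 0.11 -0.45  2.63] rot [ 0.2 -0.3 -0.1] rows 0.4 j [ 45.  -4. -41. 128.  -4.  22.  90.] w 27.5 tcp [569.  -90.9 227.4] F [ 0.3  0.1 -1.6]
t 25.85 shift [ 0.33 -0.46  5.92] rot [ 0.2 -0.3 -0.1] rows 1.0 j [ 45.  -4. -41. 128.  -4.  22.  90.] w 27.5 tcp [569.  -90.9 227.4] F [ 0.3  0.1 -1.6]
```

Call:
step_arm(
  linear=[
    [0,-0.4,0.5],
    [0.05,-0.45,1.5],
    [0.1,-0.45,2.3],
    [0.1,-0.45,2.6],
    [0.1,-0.45,2.6],
  ],
  rotation=[
    [0.2,-0.3,0],
    [0.2,-0.3,0],
    [0.2,-0.3,0],
    [0.2,-0.3,0],
    [0.2,-0.3,0],
  ],
  hand=[0.9,0.9,0.9,0.9,0.9],
)

```text
time_s: 26.48
tcp_pos: [582.0, -96.9, 204.9]
ee_rot: [[-0.824, 0.112, 0.556], [0.093, 0.994, -0.061], [-0.559, 0.001, -0.829]]
ft_force: [-0.2, 0.0, -1.1]
width: 27.1
grip_force: 45.0
```

Run:
```python
from lk import *
et=[-92.1,1.3,-19.5]
p,M=tgt(45,et); go(p,M); look(et)
```

```text
t 26.48 shift [0.23 0.01 3.3 ] rot [ 0.  -0.  -0.1] rows 0.6 j [ 46.  -1. -43. 129.   5.  18.  82.] w 27.1 tcp [582.  -96.9 204.9] F [-0.2  0.  -1.1]
112.5 root/tip [[281.0, 303.7], [281.1, 348.9]]
37.5 root/tip [[205.2, 303.9], [188.8, 349.1]]
-37.5 root/tip [[129.5, 304.0], [96.4, 349.2]]
-112.5 root/tip [[53.9, 304.2], [4.1, 349.4]]
eye,strip pred [[280.9, 374.7], [355.7, 250.7], [206.1, 250.8], [358.1, 230.1], [203.7, 230.1]]
brown [128 151   6  30 122] [130.7 165.4] top 129.8 bot 131.6
brown [ 55 209  16 107 534] [ 63.6 255.9] top 55.8 bot 61.5
brown [250 250  14  80 132] [256.3 279. ] top 260.0 bot 250.0
brown [ 81 255  22  21 245] [ 94.  267.6] top 98.6 bot 92.0
brown [ 40 297  14  23 176] [ 46.4 308.1] top 47.3 bot 43.0
brown [196 300  13  12  81] [203.  306.2] top 203.8 bot 202.2
brown [ 94 305  33  39 347] [111.6 325.3] top 122.8 bot 99.8
brown [331 328  12  17  91] [336.1 336.4] top 335.4 bot 336.1
gray [464  92  32  50 458] [480.4 113.9] top 489.8 bot 479.0
gray [ 498  116   62   48 1783] [529.3 141.3] top 550.1 bot 513.8
gray [ 79 177 105  37 381] [126.4 196.9] top 133.6 bot 110.9
gray [   0  205   64  105 2281] [ 41.7 258.4] top 42.0 bot 28.3
gray [522 303  38   7 225] [539.8 306.3] top 539.0 bot 540.4
orange [  80  151   51   32 1482] [104.6 165.8] top 104.0 bot 101.1
orange [131 234  54  13 456] [157.9 238.3] top 158.3 bot 153.7
```

Call:
step_arm(
  linear=[
    [0.05,0,0.7],
    [0.1,0,1.4],
    [0.15,0,2.1],
    [0.2,0,2.8],
    [0.23,0,3.3],
  ],
  rotation=[
    [0,0,0],
    [0,0,0],
    [0,0,0],
    [0,0,0],
    [0,0,0],
  ],
  hand=[0.9,0.9,0.9,0.9,0.9],
)

```text
time_s: 27.15
tcp_pos: [598.5, -98.8, 176.5]
ee_rot: [[-0.824, 0.112, 0.556], [0.093, 0.994, -0.062], [-0.559, 0.001, -0.829]]
ft_force: [-1.1, -0.1, -1.9]
width: 27.4
grip_force: 45.0
```

Run:
```python
from lk import *
et=[-92.1,1.3,-19.5]
for s,t in((30,34),(14,34),(14,30)): p,M=tgt(s,et,t); go(p,M)
im=ctrl.capture("wrist"); I=im.astype(int)
for r in range(376,394,2): print(r,[tuple((I[r,c]//10).tolist()) for c in range(266,298,4)])
print(ctrl.get_obs()["wrist_torque"])
```

```text
t 27.15 shift [0.12 0.01 1.51] rot [ 0.   0.  -0.1] rows 0.3 j [ 43.   4. -42. 129.  22.  15.  66.] w 27.4 tcp [598.5 -98.8 176.5] F [-1.1 -0.1 -1.9]
t 27.15 shift [0.23 0.01 3.11] rot [ 0.   0.  -0.1] rows 0.5 j [ 43.   4. -42. 129.  22.  15.  66.] w 27.4 tcp [598.5 -98.8 176.5] F [-1.1 -0.1 -1.9]
t 27.15 shift [0.34 0.01 2.46] rot [ 0.   4.  -0.1] rows 0.4 j [ 43.   4. -42. 129.  22.  15.  66.] w 27.4 tcp [598.5 -98.8 176.5] F [-1.1 -0.1 -1.9]
376 [(14, 9, 6), (13, 9, 5), (7, 5, 4), (6, 4, 4), (5, 4, 4), (6, 5, 4), (13, 9, 6), (13, 9, 6)]
378 [(18, 12, 6), (17, 12, 6), (8, 5, 3), (7, 4, 3), (8, 4, 2), (7, 4, 2), (19, 13, 7), (18, 12, 6)]
380 [(19, 13, 7), (18, 12, 6), (12, 8, 3), (9, 5, 3), (10, 6, 2), (12, 7, 3), (19, 13, 6), (18, 13, 7)]
382 [(18, 12, 6), (18, 12, 6), (18, 12, 5), (11, 7, 3), (12, 7, 4), (17, 12, 6), (19, 13, 6), (18, 13, 6)]
384 [(19, 13, 6), (18, 13, 6), (18, 13, 6), (15, 9, 4), (14, 8, 4), (19, 13, 6), (19, 13, 6), (18, 12, 6)]
386 [(18, 15, 11), (18, 13, 6), (18, 13, 6), (18, 12, 6), (18, 12, 6), (19, 13, 6), (19, 13, 6), (18, 15, 13)]
388 [(17, 17, 15), (18, 15, 11), (18, 13, 7), (19, 13, 7), (18, 13, 6), (19, 13, 7), (18, 15, 11), (17, 16, 15)]
390 [(17, 17, 15), (17, 17, 15), (17, 16, 14), (18, 15, 12), (18, 16, 13), (18, 16, 14), (17, 16, 15), (17, 16, 15)]
392 [(17, 17, 15), (17, 17, 15), (17, 16, 15), (17, 17, 15), (17, 17, 15), (17, 16, 15), (17, 16, 15), (17, 16, 15)]
[ 0.13240236  0.63324576 -0.06961612]
```

Call:
step_arm(
  linear=[
    [0.05,0,0.5],
    [0.1,0,1.0],
    [0.2,0,1.5],
    [0.25,0,2.0],
    [0.3,0,2.4],
  ],
  rotation=[
    [0,0.6,0],
    [0,1.2,0],
    [0,1.8,0],
    [0,2.4,0],
    [0,3,0],
  ],
  hand=[0.9,0.9,0.9,0.9,0.9],
)

```text
time_s: 27.82
tcp_pos: [609.4, -99.8, 154.6]
ee_rot: [[-0.852, 0.112, 0.511], [0.096, 0.994, -0.056], [-0.514, 0.001, -0.858]]
ft_force: [-4.6, 0.1, -1.3]
width: 27.4
grip_force: 45.0
```

Run:
```python
from lk import *
et=[-92.1,1.3,-19.5]
p,M=tgt(14,et,31); go(p,M)
```

```text
t 27.82 shift [-0.01 -0.    0.19] rot [ 0.  -0.1 -0.1] rows 0.0 j [ 39.   8. -40. 126.  27.  18.  62.] w 27.4 tcp [609.4 -99.8 154.6] F [-4.6  0.1 -1.3]
```

Call:
step_arm(
  linear=[
    [0,0,0.1],
    [0,0,0.5],
    [0,0,1.0],
    [0.05,0,1.5],
    [0.05,0,2.0],
  ],
  rotation=[
    [0,0,0],
    [0,0,0],
    [0,0,0],
    [0,0,0],
    [0,0,0],
  ],
  hand=[0.9,0.9,0.9,0.9,0.9],
  squeeze=6,
)

```text
time_s: 28.45
tcp_pos: [619.6, -100.8, 137.5]
ee_rot: [[-0.851, 0.112, 0.512], [0.096, 0.994, -0.056], [-0.516, 0.001, -0.857]]
ft_force: [-0.2, -0.1, -1.7]
width: 27.9
grip_force: 6.0
```

Run:
```python
from lk import *
et=[-92.1,1.3,-19.5]
p,M=tgt(14,et,31); go(p,M)
```

```text
t 28.45 shift [-0.01 -0.01 -1.8 ] rot [ 0.   0.  -0.1] rows 0.3 j [ 35.  11. -36. 126.  33.  16.  55.] w 27.9 tcp [ 619.6 -100.8  137.5] F [-0.2 -0.1 -1.7]
```

Smooth, with no force. Release and retreat.

Call:
step_arm(
  linear=[
    [0,0,0],
    [0,0,0],
    [0,0,0],
    [0,0,0],
    [0,0,0],
  ],
  rotation=[
    [0,0,0],
    [0,0,0],
    [0,0,0],
    [0,0,0],
    [0,0,0],
  ],
  hand=[0.65,0.6,0.55,0.55,0.55],
)

```text
time_s: 29.08
tcp_pos: [619.2, -101.0, 137.7]
ee_rot: [[-0.852, 0.112, 0.512], [0.096, 0.994, -0.057], [-0.515, 0.001, -0.857]]
ft_force: [0.1, 0.5, -0.3]
width: 42.1
grip_force: 0.0
```

Call:
step_arm(
  linear=[
    [0,0,-1],
    [0,0,-3],
    [0,0,-6],
    [0,0,-10],
    [0,0,-12],
  ],
  rotation=[
    [0,0,0],
    [0,0,0],
    [0,0,0],
    [0,0,0],
    [0,0,0],
  ],
  hand=[0.5,0.5,0.5,0.5,0.5],
)

```text
time_s: 29.7
tcp_pos: [557.5, -94.3, 242.2]
ee_rot: [[-0.851, 0.112, 0.514], [0.096, 0.994, -0.058], [-0.517, 0.0, -0.856]]
ft_force: [0.9, -0.2, -0.2]
width: 46.6
grip_force: 0.0
```

Call:
step_arm(
  linear=[
    [2,0,-3],
    [4,0,-6],
    [6,0,-6],
    [8,0,-6],
    [8,0,-6],
  ],
  rotation=[
    [0,0,0],
    [0,0,0],
    [0,0,0],
    [0,0,0],
    [0,0,0],
  ],
  hand=[0.5,0.5,0.5,0.5,0.5],
)

```text
time_s: 30.32
tcp_pos: [458.0, -83.0, 250.3]
ee_rot: [[-0.852, 0.112, 0.512], [0.096, 0.994, -0.057], [-0.515, 0.0, -0.857]]
ft_force: [0.2, -0.9, 0.3]
width: 47.2
grip_force: 0.0
```

```bash
cat > chk.py <<'E'
from kn import *
import cv2
o=ctrl.get_obs(); t=o["tcp_pos"]; A=np.array(o["ee_rot"]); print(o["time_s"],t.round(),o["joints"].round(),o["width"])
im=ctrl.capture("wrist")[:,:,::-1]; cv2.imwrite("pics/end.png",im)
T=np.eye(4); T[:3,:3]=A; T[:3,3]=t; W=T@ctrl.calibration("wrist")["T_tool_cam"]
d=np.array([-np.cos(np.radians(46)),0,-np.sin(np.radians(46))]); n=np.array([-np.sin(np.radians(46)),0,np.cos(np.radians(46))])
def pr(y,pts):
    r0=np.array([148,y,205])+2*d
    return np.round(proj("wrist",wp(h.RK,[r0+a*d+[0,b,0]+c*n for a,b,c in pts]),W)).astype(int).tolist()
kn=pr(112.5,[(0,0,12),(105,45,10),(105,-45,10),(119,45,10),(119,-45,10),(173,45,7),(173,-45,7),(-16,0,12)]); print("knife eye,strip,blade,end",kn)
br=pr(-37.5,[(0,0,12),(88,25,13),(88,-25,13),(120,25,13),(120,-25,13),(165,23,12),(165,-23,12),(-16,0,12)]); print("brush",br)
print("paddle",pr(37.5,[(0,0,8),(-15,0,8)]),"scr",pr(-112.5,[(0,0,8),(-15,0,8)]))
I=im.astype(int); hsv=cv2.cvtColor(im,cv2.COLOR_BGR2HSV)
def comp(m,lo,nm):
    nn,l,s,c=cv2.connectedComponentsWithStats(m.astype(np.uint8))
    for i in range(1,nn):
        if s[i,4]>lo: print(nm,s[i],c[i].round(),im[l==i].mean(0).round())
rows=np.arange(420)[:,None]
comp((hsv[...,1]<60)&(hsv[...,2]>120)&(rows<300),250,"light")
comp((hsv[...,1]<70)&(hsv[...,2]<115)&(hsv[...,2]>45)&(rows<300),250,"gray")
comp((hsv[...,1]>150)&(hsv[...,0]<15)&(hsv[...,2]>140)&(rows<310),250,"orange")
E
python3 chk.py
```

```text
30.325 [458. -83. 250.] [ 47. -20. -35. 134. -25.  34. 112.] 47.215213424492774
knife eye,strip,blade,end [[281, 321], [315, 242], [247, 242], [315, 232], [247, 232], [314, 191], [247, 191], [281, 332]]
brush [[169, 321], [186, 255], [149, 255], [186, 231], [148, 231], [185, 197], [150, 197], [169, 333]]
paddle [[225, 320], [225, 331]] scr [[114, 320], [114, 331]]
light [ 510  127   50   77 2226] [540. 157.] [137. 147. 151.]
light [425 158  45  30 400] [445. 166.] [128. 141. 146.]
light [ 247  193   68   42 2803] [281. 213.] [186. 187. 186.]
light [  88  194   43   57 1443] [113. 227.] [178. 180. 180.]
light [140 232  41  27 916] [160. 245.] [169. 172. 173.]
light [292 243  32  57 378] [311. 285.] [152. 163. 166.]
light [ 74 250  28  43 553] [ 88. 277.] [205. 210. 208.]
light [   0  263  102   37 1165] [ 27. 289.] [156. 169. 171.]
light [ 351  265  209   35 5879] [464. 285.] [159. 173. 175.]
light [239 279  32  19 420] [254. 291.] [154. 167. 170.]
light [176 281  34  17 416] [192. 290.] [161. 172. 172.]
gray [501 145  30  41 549] [514. 164.] [ 95. 103. 106.]
gray [237 234  77  11 459] [280. 238.] [109. 108. 105.]
gray [200 250  41  50 990] [222. 277.] [100. 103. 102.]
gray [320 250  40  50 999] [338. 277.] [100. 103. 102.]
```

Run:
```python
from h import *
import cv2
im=ctrl.capture("top")[:,:,::-1]; cv2.imwrite("pics/endtop.png",im)
P=[527.2,-205.9,-6.2]
d=np.array([-np.cos(np.radians(46)),0,-np.sin(np.radians(46))]); n=np.array([-np.sin(np.radians(46)),0,np.cos(np.radians(46))])
for nm,y,L in(("brush",-37.5,[(0,0,12),(-16,0,12),(88,25,13),(88,-25,13),(120,25,13),(120,-25,13)]),("knife",112.5,[(0,0,12),(-16,0,12),(119,45,10),(119,-45,10),(173,45,7),(173,-45,7)])):
  for k in(2,): print(nm,np.round(proj("top",wp(P,[np.array([148,y,205])+(a+k)*d+[0,b,0]+c*n for a,b,c in L])),1).tolist())
hsv=cv2.cvtColor(im,cv2.COLOR_BGR2HSV)
def comp(m,lo,nm,x0,x1,y0,y1):
    q=np.zeros_like(m); q[y0:y1,x0:x1]=m[y0:y1,x0:x1]
    nn,l,s,c=cv2.connectedComponentsWithStats(q.astype(np.uint8))
    for i in range(1,nn):
        if s[i,4]>lo: print(nm,s[i],c[i].round(1),im[l==i].mean(0).round())
comp((hsv[...,1]<60)&(hsv[...,2]>110),60,"light",320,490,100,260)
comp((hsv[...,1]>150)&(hsv[...,0]<14)&(hsv[...,2]>120),20,"orange",325,375,110,200)
# jars: dark lids
for nm,b in(("tall",(150,200,175,215)),("squat",(210,250,160,205))):
    x0,x1,y0,y1=b; comp(hsv[...,2]<50,200,nm,x0,x1,y0,y1)
# pixels along the brush axis near peg3 root
for r in range(132,152,2): print(r,[tuple((im[r,c][::-1]//10).tolist()) for c in range(418,444,3)])
```

```text
brush [[429.2, 145.4], [431.2, 138.1], [407.0, 181.9], [431.5, 183.9], [403.9, 194.4], [427.9, 196.3]]
knife [[351.5, 139.2], [352.6, 131.9], [322.7, 186.4], [365.5, 190.0], [320.5, 205.7], [361.8, 209.2]]
light [410 180  25  15 330] [421.8 187.6] [154. 155. 152.]
light [321 185  44  22 808] [341.9 195.6] [162. 162. 156.]
light [437 186  28  26 482] [450.6 198.2] [161. 163. 159.]
tall [158 183  29  27 616] [171.7 195.8] [40. 39. 38.]
squat [214 170  26  25 501] [226.7 182. ] [41. 40. 40.]
132 [(22, 18, 11), (22, 18, 11), (22, 18, 11), (22, 18, 11), (22, 18, 11), (22, 19, 11), (23, 19, 12), (23, 19, 12), (23, 21, 13)]
134 [(22, 18, 11), (22, 18, 11), (22, 18, 11), (22, 18, 11), (22, 17, 10), (22, 18, 11), (22, 18, 11), (22, 18, 11), (22, 18, 11)]
136 [(22, 18, 11), (22, 18, 11), (21, 17, 10), (16, 13, 8), (17, 14, 8), (19, 15, 9), (22, 18, 11), (22, 18, 11), (22, 18, 11)]
138 [(20, 16, 10), (20, 16, 10), (14, 11, 6), (18, 14, 9), (20, 16, 9), (21, 17, 10), (19, 15, 9), (21, 17, 10), (22, 17, 10)]
140 [(21, 17, 10), (16, 12, 8), (16, 13, 7), (21, 16, 10), (21, 16, 10), (22, 19, 11), (22, 18, 11), (21, 17, 10), (21, 17, 10)]
142 [(22, 18, 11), (13, 10, 6), (20, 16, 9), (19, 15, 9), (13, 10, 6), (21, 17, 10), (22, 18, 11), (21, 17, 10), (21, 17, 10)]
144 [(20, 16, 10), (10, 8, 5), (20, 16, 10), (12, 9, 6), (5, 3, 1), (10, 8, 5), (22, 18, 11), (21, 17, 11), (21, 17, 10)]
146 [(20, 16, 10), (12, 9, 5), (20, 16, 10), (13, 10, 6), (5, 3, 1), (7, 4, 2), (22, 17, 10), (21, 16, 10), (21, 17, 10)]
148 [(21, 16, 10), (14, 11, 6), (20, 16, 10), (15, 12, 7), (10, 8, 5), (5, 3, 2), (15, 11, 6), (21, 16, 10), (21, 17, 10)]
150 [(20, 16, 10), (12, 10, 6), (20, 16, 10), (16, 13, 7), (16, 13, 8), (10, 7, 4), (12, 8, 4), (20, 16, 10), (20, 16, 10)]
```

```bash
python3 -c "
from rig import ctrl
print(ctrl.close_job())"
```

```text
the job is handed in; nothing more can be done
None
```

I hung the brush and the knife on the two empty pegs, slid back to the rail with their working ends down, and handed the job in at about 30 s; my last camera check showed the jars unmoved and the paddle and scraper still hanging, though no verdict came back.

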